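# Charge the blank magazine and key on its hand knob

## Robot

A 7-joint arm with a two-finger parallel gripper is mounted at the origin on the work surface. World frame = base frame: x ahead of the robot, y to its left, z up, the work surface at z = 0. Lengths are in mm, angles in rad, forces in N, time in s.
With the tool pointing down it reaches from about 425 to 1025 mm from the base axis. Payload 9.4 kg.
Tool frame: the origin (TCP) lies on the mounting face of the last link; the fingertips stand 173 mm ahead of it and the grasp point (between the pads) lies 155 mm ahead of it; z points along the fingers, y is the line along which they close (so a half turn about z gives the same grasp; the last joint's range is limited). The gripper opens to 85 mm and grips with 20 to 120 N. Pads are 22 mm wide; open, the fingers measure 114 mm over their backs; the gripper's body (76 mm by 85 mm) begins 54 mm behind the grasp point. The pads swing forward as they close: fully open they stand 13 mm farther back than shut.
Start: joints at [-1.337, 0.599, -0.003, 1.599, 0.002, 0.943, -0.08], TCP at [221.716, 690.265, 404.675] pointing down, gripper open.
Joint ranges: [-2.57, 2.57], [-0.35, 1.97], [-1.29, 1.29], [0.11, 2.56], [-1.05, 4.19], [0.11, 1.86], [-2.63, 2.63]. Speed limits (rad/s): [2.22, 2.22, 3.01, 3.01, 3.14, 3.14, 3.14].

## Interface

Orientations are given as a 3x3 rotation matrix whose columns are the frame's x, y, z axes.
In Python, from rig import telemetry, viewer, sign_off, finder gives the robot as it stands.
- The arm moves only by the tool servo_tool, never from a script. Its arguments are lists of equal length, an entry for each row: "translation": the shift along the tool's x, y, z in m, a list of three; "twist": the turn, a rotation vector about the tool's x, y, z in degrees, a list of three; "claw": the opening, from 0 (shut) to 1 (fully open). In form: {"translation": [[tx, ty, tz], ...], "twist": [[wx, wy, wz], ...], "claw": [claw, ...]}. A call has 1 to 10 rows; each row shifts and turns the commanded pose from where the row before left it, along the tool's axes as they then stand; what a row does not reach is not made up. A row lasts 1/10 s, in which the tool goes at most 50 mm and 8.59 degrees, less where a joint would pass 70% of its speed; a pose out of reach is approached as far as the arm can. A call is refused whole if a number of a shift passes 0.05 or a number of a turn 8.59, either way. A call with a gripper value outside its range is refused whole. The fingers move at their own pace and stop on an object; "newtons" is the grip in N (left out, the last holds). Time passes only in rows, so rows that do not move let the fingers close. It gives the time, the measured TCP pose, the force, the opening and the grip force at its end, in the units of the state.
- telemetry.state(): the state, without advancing time (a new reading comes with each control period).
- viewer.read_camera(name): name is "side" or "top"; returns a dict with "pixels" (384x512x3 uint8, red, green, blue), "z_map" (384x512 float32, mm along the optical axis (not along the pixel's ray), 0 where there is no reading), "fx", "fy", "cx", "cy" (pixels), "eye" and "orientation" of the camera in the world. Camera axes: x right, y up, looking along -z (the intrinsics and any distortion apply to the point x, -y, -z); pixel columns grow to the right and rows downward; lengths in mm; the calibration is good to about 2 mm. A picture is of the moment at which its call begins.
- sign_off(): hands the job in; it is judged then, once.
Trained networks look in a picture, given as the dict that the camera call returned (one of the last four; its "shot" number tells which), for a name from the list of things; names that differ only in an ending like _2 or _b are one class to them, and where a whole thing is asked for, a point or a joint stands for the part that bears it (a point fixed in the world has none). Each returns a list of dicts, best first, with "p" (0 to 1); they miss things now and then, are a little off and sometimes report something else, mostly with a low value. They report only what shows in the picture. A call takes as long as a camera call. They do not tell look-alikes from the thing itself.
- finder.find_in(picture, thing): "centre" ([column, row] in pixels, amid what is visible of it).
- finder.outline_of(picture, thing): "region" (384x512 bool, what is visible of it) and "centre" ([column, row] in pixels, amid what is visible of it).
- finder.place_of(picture, thing): "centre" ([column, row] in pixels: a listed point, or the origin of a listed thing).
The state is a dict: "clock": time; "joints": joint angles; "joint_vel": joint speeds; "tau": joint torques, N m; "eef_pos": TCP position; "tcp_rot": TCP orientation; "contact_force": force on the tool from outside, world axes, zero at the start; "ft_torque": the same for the moment, N m; "gripper_width": finger opening in mm; "gripper_force": force on a finger pad.
Only numpy, scipy, OpenCV 4.12 (cv2) and the standard library are available. Lean on these libraries where they do the work, as an engineer would, in place of code of your own. Each camera call takes 0.05 s, during which the arm holds its last target. There are 200 camera calls.

## Task

Load the feeder for the grinder: stack steel blanks flat in the slotted tube until the top of the stack is level with the lower edge of the black band, counting any blank already in there, and lay every blank left over flat in the grey tray. Then, once the tube is loaded, set the hand knob upright in the round socket next to the tube and turn it by feel until its hidden slot finds the cross inside and it drops fully home, flange on the rim. Leave the other tools on the bench where they are.

Things in the scene. Friction and masses are not known exactly. Their poses are not given: they have to be found in the camera images.
- blank_a_mid (a point): Steel blank A: a plain ground steel disc, 60 mm across, 14 mm thick, 0.31 kg. This point is the disc's centre, half-way through its thickness (7 mm above what it lies on); z is the disc's axis. All blanks are alike. Lies flat on the bench at the start; may be absent (no pose).
- blank_b_mid (a point): Steel blank B: a plain ground steel disc, 60 mm across, 14 mm thick, 0.31 kg. This point is the disc's centre, half-way through its thickness (7 mm above what it lies on); z is the disc's axis. All blanks are alike. Lies flat on the bench at the start; may be absent (no pose).
- blank_c_mid (a point): Steel blank C: a plain ground steel disc, 60 mm across, 14 mm thick, 0.31 kg. This point is the disc's centre, half-way through its thickness (7 mm above what it lies on); z is the disc's axis. All blanks are alike. Lies flat on the bench at the start; may be absent (no pose).
- blank_d_mid (a point): Steel blank D: a plain ground steel disc, 60 mm across, 14 mm thick, 0.31 kg. This point is the disc's centre, half-way through its thickness (7 mm above what it lies on); z is the disc's axis. All blanks are alike. Lies flat on the bench at the start; may be absent (no pose).
- blank_e_mid (a point): Steel blank E: a plain ground steel disc, 60 mm across, 14 mm thick, 0.31 kg. This point is the disc's centre, half-way through its thickness (7 mm above what it lies on); z is the disc's axis. All blanks are alike. Lies flat on the bench at the start; may be absent (no pose).
- blank_f_mid (a point): Steel blank F: a plain ground steel disc, 60 mm across, 14 mm thick, 0.31 kg. This point is the disc's centre, half-way through its thickness (7 mm above what it lies on); z is the disc's axis. All blanks are alike. If present (it may be absent, no pose) it already lies in the bottom of the tube at the start.
- blank_g_mid (a point): Steel blank G: a plain ground steel disc, 60 mm across, 14 mm thick, 0.31 kg. This point is the disc's centre, half-way through its thickness (7 mm above what it lies on); z is the disc's axis. All blanks are alike. Lies flat on the bench at the start; may be absent (no pose).
- feeder: The feeder's grey base plate, bolted to the bench: 100 mm along its x, 280 mm along its y, 12 mm thick; origin under its centre. The magazine tube stands on it 85 mm to +y and the drive socket 85 mm to -y of its centre.
- tube_floor (a point): Centre of the magazine tube's floor (level with the plate's top). The tube is two facing curved steel walls, bore 66 mm, 6 mm thick, 66 mm tall, open at the top. Two finger slots, about 40 mm wide over the full height, face the plate's +x and -x, so a disc gripped across its diameter along that x can be lowered right down. z up; axes as the plate's.
- tube_mark (a point): The mark: point on the tube's axis at the height of the lower edge of the black band round the top of the walls, 56 mm above the tube floor, the height of exactly four blanks.
- socket_rim (a point): Centre of the rim of the round drive socket: dark steel collar, outside diameter 78 mm, bore 61 mm, rim 34 mm above the bench. z up; axes as the plate's, which say nothing of the angle of the cross inside.
- cross_top (a point): Centre of the flat top of the brass cross inside the socket, 5 mm below the rim: four arms, each 12 mm wide and reaching 25 mm from the axis, 15 mm tall, on a spindle. The spindle has stopped at an unknown angle that is not measured (axes here are the plate's) and is different every time; it repeats every quarter turn. It is stiff: 0.6 N m to turn it.
- knob_mid (a point): The hand knob, 60 mm tall, about 0.35 kg, standing on the bench; this point is on its axis, 30 mm above its underside; z up. From below: four square steel pads 16 mm tall (corners 28 mm from the axis) with a cross-shaped slot 19 mm wide between them, along x and y; a round flange 74 mm across, from 16 to 24 mm; a black bar grip on top, 60 mm long along x, 18 mm wide along y, from 24 to 60 mm.
- knob_flange (a point): Point on the knob's axis in the underside of its flange (16 mm above the knob's underside). Resting on the cross it is 11 mm above the socket rim. When the slot comes over the cross (within about 0.05 rad, any quarter turn) the knob drops by its own weight, if the bar is held loosely, until the flange lies on the rim and this point coincides with the rim's centre.
- tray_in (a point): Centre of the inner floor (4 mm above the bench) of the grey plastic tray, 160 mm along this point's x by 230 mm along y outside, walls 4 mm thick and 22 mm tall, fixed to the bench. z up.
- wrench: Bystander, to be left alone: open-ended wrench, 170 mm, lying on the bench; origin at its middle.
- parallel: Bystander, to be left alone: ground steel block, 30 x 60 x 18 mm; origin under its centre.
- oil: Bystander, to be left alone: white plastic oil bottle, 50 mm across, 130 mm tall, red cap; origin under its centre.
- driver: Bystander, to be left alone: screwdriver, 190 mm, lying; origin at its middle.
- wheel: Bystander, to be left alone: spare grinding wheel, 125 mm across, 18 mm thick, lying flat; origin under its centre.
- jar: Bystander, to be left alone: glass jar, 64 mm across, 85 mm tall; origin under its centre.
- brush: Bystander, to be left alone: hand brush, 200 mm, lying; origin at its middle.
There are look-alikes about, which are no part of the job. What is shaped like the part that bears blank_e_mid but brown or red is not meant. Leave any orange look-alike of the part that bears blank_c_mid alone.

How it is judged (in metres and radians):
On the way, in this order (a step that is already met when the one before it is completed fails the run):
1. the stack in the tube reaches the mark (((horizontal distance between blank_a_mid and tube_floor below 0.008 m and z of blank_a_mid in the frame of tube_floor between 0.045 and 0.053 m and (angle between blank_a_mid's own z axis and vertical below 0.12 rad or angle between blank_a_mid's own z axis and vertical above 3.02 rad)) or (horizontal distance between blank_b_mid and tube_floor below 0.008 m and z of blank_b_mid in the frame of tube_floor between 0.045 and 0.053 m and (angle between blank_b_mid's own z axis and vertical below 0.12 rad or angle between blank_b_mid's own z axis and vertical above 3.02 rad)) or (horizontal distance between blank_c_mid and tube_floor below 0.008 m and z of blank_c_mid in the frame of tube_floor between 0.045 and 0.053 m and (angle between blank_c_mid's own z axis and vertical below 0.12 rad or angle between blank_c_mid's own z axis and vertical above 3.02 rad)) or (horizontal distance between blank_d_mid and tube_floor below 0.008 m and z of blank_d_mid in the frame of tube_floor between 0.045 and 0.053 m and (angle between blank_d_mid's own z axis and vertical below 0.12 rad or angle between blank_d_mid's own z axis and vertical above 3.02 rad)) or (horizontal distance between blank_e_mid and tube_floor below 0.008 m and z of blank_e_mid in the frame of tube_floor between 0.045 and 0.053 m and (angle between blank_e_mid's own z axis and vertical below 0.12 rad or angle between blank_e_mid's own z axis and vertical above 3.02 rad)) or (horizontal distance between blank_f_mid and tube_floor below 0.008 m and z of blank_f_mid in the frame of tube_floor between 0.045 and 0.053 m and (angle between blank_f_mid's own z axis and vertical below 0.12 rad or angle between blank_f_mid's own z axis and vertical above 3.02 rad)) or (horizontal distance between blank_g_mid and tube_floor below 0.008 m and z of blank_g_mid in the frame of tube_floor between 0.045 and 0.053 m and (angle between blank_g_mid's own z axis and vertical below 0.12 rad or angle between blank_g_mid's own z axis and vertical above 3.02 rad)))), for 0.3 s.
2. the knob has dropped home in the socket (z of knob_mid in the frame of socket_rim below 0.0175 m and horizontal distance between knob_mid and socket_rim below 0.006 m and angle between knob_mid's own z axis and vertical below 0.07 rad), for 0.2 s.
At the end, for the whole second after the job is handed in: Four blanks lie flat in the tube (centres within 8 mm of its axis), the top one's upper face within 4 mm of the mark; every other blank lies flat in the tray; the knob is upright (within 0.07 rad) on the socket's axis (within 6 mm) with its flange within 3.5 mm of the rim, and at rest (all of step 2 and ((horizontal distance between blank_a_mid and tube_floor below 0.008 m and z of blank_a_mid in the frame of tube_floor between 0.045 and 0.053 m and (angle between blank_a_mid's own z axis and vertical below 0.12 rad or angle between blank_a_mid's own z axis and vertical above 3.02 rad)) or (horizontal distance between blank_b_mid and tube_floor below 0.008 m and z of blank_b_mid in the frame of tube_floor between 0.045 and 0.053 m and (angle between blank_b_mid's own z axis and vertical below 0.12 rad or angle between blank_b_mid's own z axis and vertical above 3.02 rad)) or (horizontal distance between blank_c_mid and tube_floor below 0.008 m and z of blank_c_mid in the frame of tube_floor between 0.045 and 0.053 m and (angle between blank_c_mid's own z axis and vertical below 0.12 rad or angle between blank_c_mid's own z axis and vertical above 3.02 rad)) or (horizontal distance between blank_d_mid and tube_floor below 0.008 m and z of blank_d_mid in the frame of tube_floor between 0.045 and 0.053 m and (angle between blank_d_mid's own z axis and vertical below 0.12 rad or angle between blank_d_mid's own z axis and vertical above 3.02 rad)) or (horizontal distance between blank_e_mid and tube_floor below 0.008 m and z of blank_e_mid in the frame of tube_floor between 0.045 and 0.053 m and (angle between blank_e_mid's own z axis and vertical below 0.12 rad or angle between blank_e_mid's own z axis and vertical above 3.02 rad)) or (horizontal distance between blank_f_mid and tube_floor below 0.008 m and z of blank_f_mid in the frame of tube_floor between 0.045 and 0.053 m and (angle between blank_f_mid's own z axis and vertical below 0.12 rad or angle between blank_f_mid's own z axis and vertical above 3.02 rad)) or (horizontal distance between blank_g_mid and tube_floor below 0.008 m and z of blank_g_mid in the frame of tube_floor between 0.045 and 0.053 m and (angle between blank_g_mid's own z axis and vertical below 0.12 rad or angle between blank_g_mid's own z axis and vertical above 3.02 rad))) and ((horizontal distance between blank_a_mid and tube_floor below 0.008 m and z of blank_a_mid in the frame of tube_floor between 0 and 0.053 m and (angle between blank_a_mid's own z axis and vertical below 0.12 rad or angle between blank_a_mid's own z axis and vertical above 3.02 rad)) or (x of blank_a_mid in the frame of tray_in between -0.06 and 0.06 m and y of blank_a_mid in the frame of tray_in between -0.092 and 0.092 m and z of blank_a_mid in the frame of tray_in below 0.03 m and (angle between blank_a_mid's own z axis and vertical below 0.12 rad or angle between blank_a_mid's own z axis and vertical above 3.02 rad))) and ((horizontal distance between blank_b_mid and tube_floor below 0.008 m and z of blank_b_mid in the frame of tube_floor between 0 and 0.053 m and (angle between blank_b_mid's own z axis and vertical below 0.12 rad or angle between blank_b_mid's own z axis and vertical above 3.02 rad)) or (x of blank_b_mid in the frame of tray_in between -0.06 and 0.06 m and y of blank_b_mid in the frame of tray_in between -0.092 and 0.092 m and z of blank_b_mid in the frame of tray_in below 0.03 m and (angle between blank_b_mid's own z axis and vertical below 0.12 rad or angle between blank_b_mid's own z axis and vertical above 3.02 rad))) and ((horizontal distance between blank_c_mid and tube_floor below 0.008 m and z of blank_c_mid in the frame of tube_floor between 0 and 0.053 m and (angle between blank_c_mid's own z axis and vertical below 0.12 rad or angle between blank_c_mid's own z axis and vertical above 3.02 rad)) or (x of blank_c_mid in the frame of tray_in between -0.06 and 0.06 m and y of blank_c_mid in the frame of tray_in between -0.092 and 0.092 m and z of blank_c_mid in the frame of tray_in below 0.03 m and (angle between blank_c_mid's own z axis and vertical below 0.12 rad or angle between blank_c_mid's own z axis and vertical above 3.02 rad))) and ((horizontal distance between blank_d_mid and tube_floor below 0.008 m and z of blank_d_mid in the frame of tube_floor between 0 and 0.053 m and (angle between blank_d_mid's own z axis and vertical below 0.12 rad or angle between blank_d_mid's own z axis and vertical above 3.02 rad)) or (x of blank_d_mid in the frame of tray_in between -0.06 and 0.06 m and y of blank_d_mid in the frame of tray_in between -0.092 and 0.092 m and z of blank_d_mid in the frame of tray_in below 0.03 m and (angle between blank_d_mid's own z axis and vertical below 0.12 rad or angle between blank_d_mid's own z axis and vertical above 3.02 rad))) and ((horizontal distance between blank_e_mid and tube_floor below 0.008 m and z of blank_e_mid in the frame of tube_floor between 0 and 0.053 m and (angle between blank_e_mid's own z axis and vertical below 0.12 rad or angle between blank_e_mid's own z axis and vertical above 3.02 rad)) or (x of blank_e_mid in the frame of tray_in between -0.06 and 0.06 m and y of blank_e_mid in the frame of tray_in between -0.092 and 0.092 m and z of blank_e_mid in the frame of tray_in below 0.03 m and (angle between blank_e_mid's own z axis and vertical below 0.12 rad or angle between blank_e_mid's own z axis and vertical above 3.02 rad))) and ((horizontal distance between blank_f_mid and tube_floor below 0.008 m and z of blank_f_mid in the frame of tube_floor between 0 and 0.053 m and (angle between blank_f_mid's own z axis and vertical below 0.12 rad or angle between blank_f_mid's own z axis and vertical above 3.02 rad)) or (x of blank_f_mid in the frame of tray_in between -0.06 and 0.06 m and y of blank_f_mid in the frame of tray_in between -0.092 and 0.092 m and z of blank_f_mid in the frame of tray_in below 0.03 m and (angle between blank_f_mid's own z axis and vertical below 0.12 rad or angle between blank_f_mid's own z axis and vertical above 3.02 rad))) and ((horizontal distance between blank_g_mid and tube_floor below 0.008 m and z of blank_g_mid in the frame of tube_floor between 0 and 0.053 m and (angle between blank_g_mid's own z axis and vertical below 0.12 rad or angle between blank_g_mid's own z axis and vertical above 3.02 rad)) or (x of blank_g_mid in the frame of tray_in between -0.06 and 0.06 m and y of blank_g_mid in the frame of tray_in between -0.092 and 0.092 m and z of blank_g_mid in the frame of tray_in below 0.03 m and (angle between blank_g_mid's own z axis and vertical below 0.12 rad or angle between blank_g_mid's own z axis and vertical above 3.02 rad))) and linear speed of knob below 0.02 m/s); the robot touches nothing.
It fails at once if a bystander (wrench, block, bottle, screwdriver, spare wheel, jar, brush) is moved more than 30 mm (distance of any of wrench, parallel, oil, driver, wheel, jar, brush from where it was at the start of the episode above 0.03 m).
Of blank_a, blank_b, blank_c, blank_d, blank_e, blank_f, blank_g only 5 to 7 are there at a start; the rules pass over those that are not, and their reading is None.
At some moment in a run one of knob, blank_a, blank_b, blank_c, blank_d, blank_e, blank_g may be knocked a few centimetres aside while the robot is not near it.
Once in a run the grip may slacken for a moment while it holds something.
It also fails if it takes over 210 s, if anything falls off the work surface, if the arm or the gripper's body presses on something with over 40 N, if the wrist force passes 120 N, or if a joint passes its speed limit or range.

## Working session

There is one attempt and no reset: what is moved stays moved. The work goes in short steps, Python scripts to look and compute and a tool call to move; the robot and the scene stay as the last step left them, time stands still between calls to the robot, and variables do not carry over. Pictures are saved under pics/ and viewed, at most 14 in all, crops included, and the job is handed in when it is done.

Besides the shell and the picture viewer there is one more tool, called after "Call:" as name(argument=value, ...) on one line, values as JSON. servo_tool: Moves the arm, as the interface text tells. Its arguments: {"type":"object","properties":{"translation":{"type":"array","items":{"type":"array","items":{"type":"number"}}},"twist":{"type":"array","items":{"type":"array","items":{"type":"number"}}},"claw":{"type":"array","items":{"type":"number"}},"newtons":{"type":"number"}},"required":["translation","twist","claw"]}

```bash
ls; mkdir -p pics; cat > h.py <<'E'
import numpy as np,cv2
from rig import telemetry,viewer,sign_off,finder
def shot(n,save=None):
    p=viewer.read_camera(n)
    if save: cv2.imwrite('pics/'+save,cv2.cvtColor(np.asarray(p['pixels']),cv2.COLOR_RGB2BGR))
    return p
def ray(p,u,v):
    d=np.array([(u-p['cx'])/p['fx'],-(v-p['cy'])/p['fy'],-1.]); return np.asarray(p['orientation'])@d
def at_depth(p,u,v):
    z=p['z_map'][int(round(v)),int(round(u))]; return np.asarray(p['eye'])+ray(p,u,v)*z
def at_z(p,u,v,z):
    r=ray(p,u,v); e=np.asarray(p['eye']); return e+r*(z-e[2])/r[2]
def proj(p,w):
    c=np.asarray(p['orientation']).T@(np.asarray(w)-p['eye']); return p['cx']+p['fx']*c[0]/-c[2],p['cy']-p['fy']*c[1]/-c[2]
E
python3 - <<'E'
from h import *
s=telemetry.state();print({k:np.round(v,3) for k,v in s.items()})
for n in('top','side'):
    p=shot(n,n+'0.png');print(n,p['eye'],np.round(p['orientation'],3),p['fx'],p['fy'],p['cx'],p['cy'],[k for k in p])
    for t in('blank_a_mid','knob_mid','knob_flange','tube_floor','tube_mark','socket_rim','cross_top','tray_in','feeder'):
        for r in finder.place_of(p,t)[:9]:
            u,v=r['centre'];print(t,np.round(r['centre'],1),round(r['p'],2),np.round(at_depth(p,u,v),0))
E
```

```text
pics
{'clock': np.float64(0.0), 'joints': array([-1.337,  0.6  , -0.003,  1.6  ,  0.002,  0.943, -0.08 ]), 'joint_vel': array([-0.   , -0.001,  0.   ,  0.002,  0.   , -0.001,  0.002]), 'tau': array([-1.0000e-03, -7.7644e+01,  1.5650e+00, -2.5799e+01,  1.2000e-02,
        9.0000e-03,  0.0000e+00]), 'eef_pos': array([221.663, 690.075, 403.832]), 'tcp_rot': array([[-0.952,  0.306, -0.   ],
       [ 0.306,  0.952, -0.002],
       [-0.   , -0.002, -1.   ]]), 'contact_force': array([ 0.701,  0.021, -0.191]), 'ft_torque': array([-0.018,  0.013,  0.025]), 'gripper_force': np.float64(0.0), 'gripper_width': np.float64(85.647)}
top [ 433.4838984    76.46155052 1130.28104437] [[-0.011  0.994 -0.109]
 [-1.    -0.008  0.031]
 [ 0.03   0.109  0.994]] 412.1300722604033 412.1300722604033 260.98937990872815 192.2828565070038 ['pixels', 'z_map', 'fx', 'fy', 'cx', 'cy', 'eye', 'orientation', 'shot']
blank_a_mid [278.9 239.5] 0.89 [428.  -5.  14.]
blank_a_mid [167.9 249.4] 0.46 [405. 292.  15.]
blank_a_mid [273.3 110.5] 0.27 [785.   5.  16.]
knob_mid [121.8 225.4] 0.8 [468. 403.  55.]
knob_mid [235.7 161
[... 795 characters left out ...]
']
blank_a_mid [215.1 223.6] 0.64 [420.   1.  17.]
knob_mid [213.5 131.5] 0.56 [458. 408.  26.]
knob_mid [198.8 209.9] 0.33 [383.  67.   8.]
knob_flange [215.8 129.2] 0.56 [466. 405.  36.]
knob_flange [286.6 212.6] 0.36 [611.  13.  12.]
knob_flange [363.  262.5] 0.34 [ 741. -183.   26.]
tube_floor [288.  185.8] 0.91 [627.  71.  54.]
tube_mark [288.1 173.5] 0.59 [647. 142.  36.]
socket_rim [296.5 227.2] 0.77 [618. -57.  31.]
cross_top [296.4 228.7] 0.88 [615. -64.  32.]
cross_top [215.8 132.3] 0.71 [465. 402.  26.]
cross_top [216.2 260.8] 0.56 [ 411. -114.   16.]
tray_in [285. 189.] 0.67 [619.  71.  43.]
tray_in [300.5 339.1] 0.56 [ 555. -323.    5.]
feeder [287.8 213.4] 0.63 [613.   9.  13.]
```

View pics/top0.png

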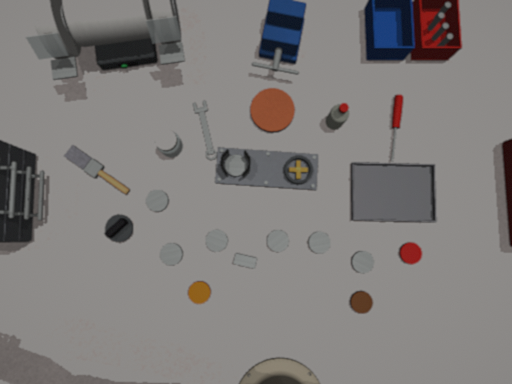

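View pics/side0.png

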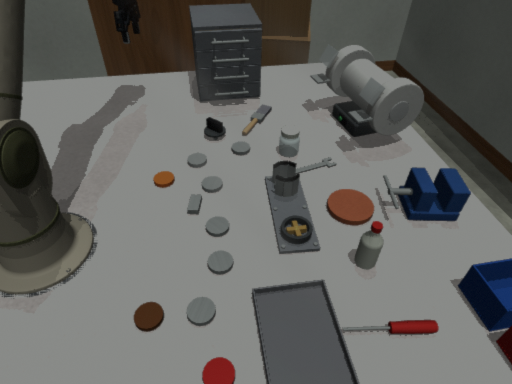

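The top view shows six grey blanks on the bench, at about (157,200), (171,254), (217,240), (278,240), (319,242) and (362,262). The orange, red and brown discs are look-alikes. The knob is at (119,228), the tube at (235,163), the socket with its cross at (298,170), and the tray at (393,192). Next I measure these.

```bash
cat >> h.py <<'E'
def cloud(p):
    z=p['z_map'];v,u=np.mgrid[:z.shape[0],:z.shape[1]]
    d=np.stack([(u-p['cx'])/p['fx'],-(v-p['cy'])/p['fy'],-np.ones(z.shape)],-1)
    return np.asarray(p['eye'])+(d*z[...,None])@np.asarray(p['orientation']).T
def top_circle(p,xy,r,zlo,zhi):
    """centroid and box of cloud points with height in range within r of xy"""
    c=cloud(p);m=(np.hypot(c[...,0]-xy[0],c[...,1]-xy[1])<r)&(c[...,2]>zlo)&(c[...,2]<zhi)&(p['z_map']>0)
    P=c[m]
    if len(P)<5: return None
    (cx,cy),(w,h),a=cv2.minAreaRect(P[:,:2].astype(np.float32))
    return np.round([*P.mean(0),cx,cy,w,h,a,len(P)],1)
E
python3 - <<'E'
from h import *
import numpy as np
pt=shot('top');ps=shot('side')
for uv in((157,200),(171,254),(217,240),(278,240),(319,242),(362,262)):
    g=at_z(pt,*uv,14);a=top_circle(pt,g,45,8,22)
    print(uv,a,'side',top_circle(ps,g,45,8,22))
    uv_=np.round(proj(pt,[a[0],a[1],14])); print(pt['pixels'][int(uv_[1]),int(uv_[0])])
k=at_z(pt,119,228,40)
for nm,p in(('t',pt),('s',ps)):
    print('knob bar',nm,top_circle(p,k,60,48,75),'flange',top_circle(p,k,60,15,32))
    print('tube',top_circle(p,(640,113),50,60,90),'in',top_circle(p,(640,113),24,0,50))
    print('sock',top_circle(p,(614,-60),60,29,45))
    print('tray walls',top_circle(p,(560,-325),160,14,30))
    c=cloud(p)
    m=(np.hypot(c[...,0]-628,c[...,1]-26)<190)&(c[...,2]>9)&(c[...,2]<15)
    print('plate',cv2.minAreaRect(c[m][:,:2].astype(np.float32)))
    for t in('blank_a_mid','knob_mid'):
      for r in finder.outline_of(p,t)[:9]: print(t,np.round(r['centre']),round(r['p'],2))
# cross
c=cloud(pt);px=np.asarray(pt['pixels']).astype(int);m=(np.hypot(c[...,0]-614,c[...,1]+60)<32)&(px[...,0]-px[...,2]>50)
v,u=np.nonzero(m);P=np.array([at_z(pt,a,b,29) for a,b in zip(u,v)]);ctr=P[:,:2].mean(0);d=P[:,:2]-ctr
q=(d[:,0]+1j*d[:,1]);print('cross',len(P),ctr,np.degrees(np.angle((q**4/np.abs(q)**2).sum()))/4)
E
```

```text
(157, 200) [536.2 325.1  13.6 536.2 324.9  56.9  57.1  88.7 384. ] side [535.4 320.4  14.6 535.4 323.8  57.3  58.6  20.8 184. ]
[124 126 124]
(171, 254) [392.9 285.4  13.7 392.6 285.4  58.3  58.2  44.  397. ] side [392.6 281.2  14.8 392.7 283.4  58.2  56.2  40.5 202. ]
[125 128 126]
(217, 240) [427.  165.1  13.8 427.  165.4  56.4  56.1  89.  387. ] side [426.8 160.6  14.9 426.5 162.6  57.3  59.4  21.8 254. ]
[129 131 129]
(278, 240) [424.9   0.7  14.  425.1   1.4  57.1  56.4  89.2 385. ] side [424.6  -3.4  15.  424.7  -1.2  59.   56.2  83.3 355. ]
[131 133 131]
(319, 242) [ 419.  -112.    13.8  418.5 -112.    57.7   56.5   89.4  380. ] side [ 419.3 -116.3   15.1  419.5 -114.7   57.6   56.    83.4  461. ]
[129 132 130]
(362, 262) [ 366.1 -227.8   14.   366.2 -228.8   60.2   56.3   89.2  391. ] side [ 366.1 -231.9   15.2  366.5 -230.6   58.8   58.2   84.5  636. ]
[126 128 127]
knob bar t [463.  420.9  58.5 463.5 421.7  19.2  59.3  42.4 183. ] flange [462.1 417.9  23.7 463.2 421.   73.1  69.9  21.7 402. ]
tube [629.9 112.9  75.6 629.7 111.5  76.   63.6  86.7 159. ] in [639.1 112.9  25.3
[... 279 characters left out ...]
516)
blank_a_mid [278. 241.] 0.92
blank_a_mid [216. 240.] 0.29
blank_a_mid [ 89. 168.] 0.27
knob_mid [118. 227.] 0.77
knob bar s [462.1 417.   57.5 460.3 419.2  22.6  61.4  44.3 102. ] flange [457.8 406.6  24.6 460.7 411.2  57.6  71.1  78.7 159. ]
tube [628.1 107.6  71.8 629.6 109.8  79.1  65.6  85.4 311. ] in None
sock [615.4 -60.4  33.1 616.3 -60.   75.9  76.7  77.8 420. ]
tray walls [ 558.7 -301.3   20.1  565.6 -306.1  213.4  312.8   80.2 1063. ]
plate ((605.6728515625, 18.78607177734375), (331.13470458984375, 289.1196594238281), 17.647417068481445)
blank_a_mid [214. 225.] 0.71
blank_a_mid [288. 143.] 0.31
knob_mid [214. 126.] 0.53
cross 146 [616.47905587 -58.78738327] -0.9983062126153396
```

```bash
cat >> h.py <<'E'
import json
def psi():
    y=np.asarray(telemetry.state()['tcp_rot'])[:,1];return np.degrees(np.arctan2(y[1],y[0]))
def plan(wps,claw,step=45.,start=None):
    """wps: list of (x,y,z,psi) TCP targets in mm, deg. prints rows in tool axes (tool straight down)"""
    s=telemetry.state();R=np.asarray(s['tcp_rot']);p=np.array(s['eef_pos'],float);a=psi()
    if start is not None: p=np.array(start[:3],float);a=start[3]
    T=[];W=[]
    for w in wps:
        tgt=np.array(w[:3],float);da=(w[3]-a+90)%180-90 if len(w)>3 else 0
        n=max(1,int(np.ceil(np.linalg.norm(tgt-p)/step)),int(np.ceil(abs(da)/8.5)))
        for i in range(n):
            d=(tgt-p)/(n-i);r=np.radians(a);y=np.array([np.cos(r),np.sin(r),0]);z=np.array([0,0,-1.]);x=np.cross(y,z)
            t=np.round([d@x,d@y,d@z]);p=p+t[0]*x+t[1]*y+t[2]*z
            q=round(-da/n,1);a-=q
            T.append((t/1000).tolist());W.append([0,0,q])
    for i in range(0,len(T),10): print(json.dumps({"translation":T[i:i+10],"twist":W[i:i+10],"claw":[claw]*len(T[i:i+10])}))
    print('end',np.round(p,1),round(a,1))
E
python3 - <<'E'
from h import *
plan([(536,323,280,-4.6)],1)
E
```

```text
{"translation": [[-0.034, -0.021, 0.01], [-0.036, -0.017, 0.01], [-0.038, -0.013, 0.01], [-0.039, -0.009, 0.011], [-0.04, -0.004, 0.01], [-0.04, 0.0, 0.011], [-0.04, 0.005, 0.01], [-0.04, 0.009, 0.011], [-0.038, 0.014, 0.01], [-0.036, 0.018, 0.011]], "twist": [[0, 0, 6.4], [0, 0, 6.4], [0, 0, 6.4], [0, 0, 6.4], [0, 0, 6.4], [0, 0, 6.4], [0, 0, 6.4], [0, 0, 6.4], [0, 0, 6.4], [0, 0, 6.4]], "claw": [1, 1, 1, 1, 1, 1, 1, 1, 1, 1]}
{"translation": [[-0.034, 0.022, 0.01], [-0.032, 0.025, 0.011]], "twist": [[0, 0, 6.4], [0, 0, 6.4]], "claw": [1, 1]}
end [536.1 323.2 279.7] -4.6
```

Call:
servo_tool(translation=[[-0.034,-0.021,0.01],[-0.036,-0.017,0.01],[-0.038,-0.013,0.01],[-0.039,-0.009,0.011],[-0.04,-0.004,0.01],[-0.04,0.0,0.011],[-0.04,0.005,0.01],[-0.04,0.009,0.011],[-0.038,0.014,0.01],[-0.036,0.018,0.011]], twist=[[0,0,6.4],[0,0,6.4],[0,0,6.4],[0,0,6.4],[0,0,6.4],[0,0,6.4],[0,0,6.4],[0,0,6.4],[0,0,6.4],[0,0,6.4]], claw=[1,1,1,1,1,1,1,1,1,1], newtons=60)

```text
clock: 2.3
eef_pos: [484.4, 383.7, 300.6]
tcp_rot: [[-0.138, 0.99, 0.001], [0.99, 0.138, 0.001], [0.0, 0.001, -1.0]]
contact_force: [-0.0, 0.2, -0.3]
gripper_width: 85.2
gripper_force: 0.0
```

Call:
servo_tool(translation=[[-0.034,0.022,0.01],[-0.032,0.025,0.011],[0,0,0],[0,0,0]], twist=[[0,0,6.4],[0,0,6.4],[0,0,0],[0,0,0]], claw=[1,1,1,1])

```text
clock: 2.7
eef_pos: [536.7, 322.2, 279.4]
tcp_rot: [[0.082, 0.997, -0.0], [0.997, -0.082, -0.001], [-0.001, -0.0, -1.0]]
contact_force: [-0.4, 0.3, 0.7]
gripper_width: 85.5
gripper_force: 0.0
```

```bash
python3 - <<'E'
from h import *
s=telemetry.state();print(s['eef_pos'],psi(),s['joint_vel'],s['gripper_width'])
ps=shot('side','s1.png');print(top_circle(ps,(536,323),45,8,22))
plan([(536,323,176,-4.6)],1)
E
```

```text
[536.68356211 322.21544186 279.44874552] -4.698968713202652 [-0.03354696 -0.01038676 -0.02997798 -0.00376852 -0.00131026  0.00154835
  0.00117641] 85.50060875177033
[535.6 320.9  14.5 535.2 322.8  58.1  56.9  53.6 181. ]
{"translation": [[-0.0, 0.0, 0.035], [-0.0, 0.0, 0.034], [-0.0, 0.0, 0.035]], "twist": [[0, 0, 0.0], [0, 0, 0.0], [0, 0, 0.0]], "claw": [1, 1, 1]}
end [536.  323.5 175.6] -4.6
```

Call:
servo_tool(translation=[[0.001,0,0.036],[0,0,0.036],[0,0,0.028],[0,0,0.01],[0,0,0],[0,0,0],[0,0,0],[0,0,0],[0,0,0],[0,0,0]], twist=[[0,0,0],[0,0,0],[0,0,0],[0,0,0],[0,0,0],[0,0,0],[0,0,0],[0,0,0],[0,0,0],[0,0,0]], claw=[1,1,1,1,1,0,0,0,0,0], newtons=60)

```text
clock: 3.75
eef_pos: [536.6, 324.7, 171.9]
tcp_rot: [[0.08, 0.997, 0.003], [0.997, -0.08, 0.002], [0.002, 0.002, -1.0]]
contact_force: [-2.1, -0.5, 6.8]
gripper_width: 57.6
gripper_force: 62.8
```

```bash
python3 - <<'E'
from h import *
plan([(536,323,290,-4.6),(629.7,110.7,290,-4.6)],0,start=(536,324,172,-4.6))
E
```

```text
{"translation": [[-0.0, 0.0, -0.039], [-0.0, 0.0, -0.04], [-0.001, 0.0, -0.039], [-0.034, 0.018, 0.0], [-0.034, 0.019, 0.0], [-0.034, 0.018, 0.0], [-0.034, 0.019, 0.0], [-0.034, 0.018, 0.0], [-0.034, 0.019, 0.0]], "twist": [[0, 0, -0.0], [0, 0, -0.0], [0, 0, -0.0], [0, 0, -0.0], [0, 0, -0.0], [0, 0, -0.0], [0, 0, -0.0], [0, 0, -0.0], [0, 0, -0.0]], "claw": [0, 0, 0, 0, 0, 0, 0, 0, 0]}
end [630.2 110.8 290. ] -4.6
```

Call:
servo_tool(translation=[[0,0,-0.03],[0,0,-0.04],[0,0,-0.05],[0,0,0],[0,0,0]], twist=[[0,0,0],[0,0,0],[0,0,0],[0,0,0],[0,0,0]], claw=[0,0,0,0,0])

```text
clock: 4.25
eef_pos: [536.0, 324.4, 291.7]
tcp_rot: [[0.08, 0.997, 0.003], [0.997, -0.08, 0.002], [0.003, 0.002, -1.0]]
contact_force: [0.1, 0.4, -3.8]
gripper_width: 57.5
gripper_force: 66.6
```

```bash
python3 - <<'E'
from h import *
s=telemetry.state();print(s['eef_pos'],psi(),s['gripper_width'])
p=shot('side')
for r in finder.outline_of(p,'blank_a_mid')[:9]: print(np.round(r['centre']),round(r['p'],2),r['region'].sum())
u,v=proj(p,[536,323,130]);u,v=int(u),int(v);print(u,v)
im=p['pixels'][v-45:v+45,u-60:u+60]
cv2.imwrite('pics/g1.png',cv2.cvtColor(cv2.resize(im,None,fx=6,fy=6,interpolation=cv2.INTER_CUBIC),cv2.COLOR_RGB2BGR))
E
```

```text
[535.99129667 324.41890661 291.72527115] -4.57809182160903 57.52832436112608
[213. 224.] 0.97 392
240 115
```

View pics/g1.png

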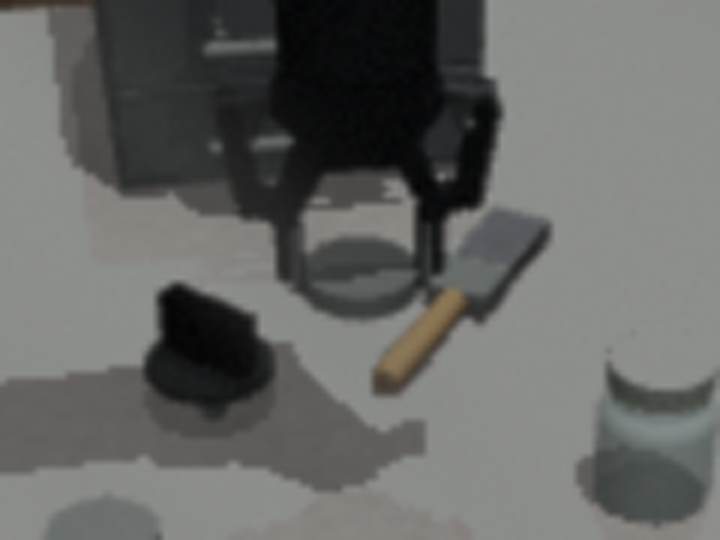

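The crop shows the blank held flat and centred between the fingertips, at about (360,280). Next I carry it over the tube.

Call:
servo_tool(translation=[[-0.034,0.018,0],[-0.034,0.019,0],[-0.034,0.018,0],[-0.034,0.019,0],[-0.034,0.018,0],[-0.034,0.019,0],[0,0,0.02],[0,0,0]], twist=[[0,0,0],[0,0,0],[0,0,0],[0,0,0],[0,0,0],[0,0,0],[0,0,0],[0,0,0]], claw=[0,0,0,0,0,0,0,0])

```text
clock: 5.15
eef_pos: [629.5, 110.3, 266.2]
tcp_rot: [[0.083, 0.997, -0.006], [0.997, -0.083, -0.002], [-0.002, -0.006, -1.0]]
contact_force: [-1.6, 0.8, -3.3]
gripper_width: 57.4
gripper_force: 66.3
```

```bash
python3 - <<'E'
from h import *
s=telemetry.state();print(s['eef_pos'],psi(),s['gripper_width'])
p=shot('side')
print('tube',top_circle(p,(630,110),46,60,80))
u,v=proj(p,[630,110,90]);u,v=int(u),int(v);print(u,v)
im=p['pixels'][v-45:v+45,u-60:u+60]
cv2.imwrite('pics/g2.png',cv2.cvtColor(cv2.resize(im,None,fx=6,fy=6,interpolation=cv2.INTER_CUBIC),cv2.COLOR_RGB2BGR))
E
```

```text
[629.47955905 110.26640876 266.18164486] -4.752492404094222 57.38240817839809
tube [623.6  83.7  71.2 616.3  98.5  45.   80.1  43.6 166. ]
286 166
```

View pics/g2.png

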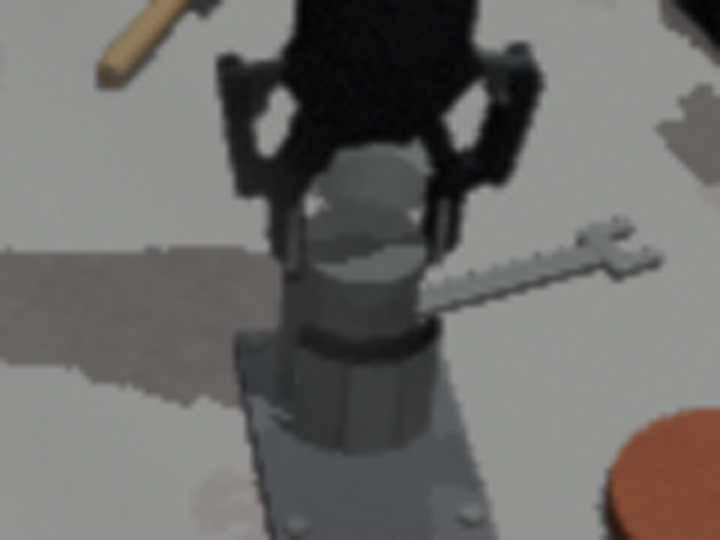

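The blank sits above the tube and looks lined up. I lower it gently.

Call:
servo_tool(translation=[[0,0.0,0.01],[0,0,0.01],[0,0,0.01],[0,0,0.01],[0,0,0.01],[0,0,0.008],[0,0,0.005],[0,0,0]], twist=[[0,0,0],[0,0,0],[0,0,0],[0,0,0],[0,0,0],[0,0,0],[0,0,0],[0,0,0]], claw=[0,0,0,0,0,0,0,0])

```text
clock: 6.0
eef_pos: [630.3, 111.8, 205.9]
tcp_rot: [[0.08, 0.997, -0.001], [0.997, -0.08, -0.0], [-0.0, -0.001, -1.0]]
contact_force: [0.5, 0.6, -3.1]
gripper_width: 57.8
gripper_force: 66.3
```

Call:
servo_tool(translation=[[0,0,0.004],[0,0,0.003],[0,0,0],[0,0,0],[0,0,0],[0,0,0]], twist=[[0,0,0],[0,0,0],[0,0,0],[0,0,0],[0,0,0],[0,0,0]], claw=[0,0,0,0.85,0.85,0.85])

```text
clock: 6.6
eef_pos: [630.6, 111.9, 200.1]
tcp_rot: [[0.08, 0.997, 0.001], [0.997, -0.08, 0.0], [0.0, 0.001, -1.0]]
contact_force: [-0.3, -0.2, -0.8]
gripper_width: 72.3
gripper_force: 0.0
```

Call:
servo_tool(translation=[[0,0,-0.02],[0,0,-0.04],[0,0,-0.04],[0,0,0]], twist=[[0,0,0],[0,0,0],[0,0,0],[0,0,0]], claw=[0.85,0.85,1,1])

```text
clock: 7.0
eef_pos: [631.9, 111.7, 305.1]
tcp_rot: [[0.081, 0.997, 0.008], [0.997, -0.081, 0.002], [0.003, 0.008, -1.0]]
contact_force: [-0.1, -0.3, 0.1]
gripper_width: 85.4
gripper_force: 0.0
```

```bash
python3 - <<'E'
from h import *
s=telemetry.state();print(s['eef_pos'],psi(),s['gripper_width'])
p=shot('side')
print(top_circle(p,(393,284),75,8,22),top_circle(p,(427,164),75,8,22))
plan([(520,200,280,-4.6),(393,284,280,-4.6)],1)
E
```

```text
[631.94234244 111.69523735 305.06590331] -4.634387631093301 85.41298947662709
[392.6 280.6  14.7 392.  283.2  60.3  57.4  61.9 210. ] [422.8 155.7  15.1 415.7 143.7 102.8  58.7  61.8 283. ]
{"translation": [[0.02, -0.029, 0.006], [0.02, -0.03, 0.006], [0.019, -0.029, 0.005], [0.02, -0.03, 0.006], [0.018, -0.033, -0.0], [0.018, -0.033, -0.0], [0.019, -0.034, -0.0], [0.018, -0.033, -0.0]], "twist": [[0, 0, -0.0], [0, 0, -0.0], [0, 0, -0.0], [0, 0, -0.0], [0, 0, -0.0], [0, 0, -0.0], [0, 0, -0.0], [0, 0, -0.0]], "claw": [1, 1, 1, 1, 1, 1, 1, 1]}
end [393.2 283.6 279.7] -4.6
```

Call:
servo_tool(translation=[[0.02,-0.029,0.005],[0.02,-0.03,0.005],[0.019,-0.029,0.005],[0.02,-0.03,0.006],[0.018,-0.033,0],[0.018,-0.033,0],[0.019,-0.034,0],[0.018,-0.033,0],[0,0,0],[0,0,0]], twist=[[0,0,0],[0,0,0],[0,0,0],[0,0,0],[0,0,0],[0,0,0],[0,0,0],[0,0,0],[0,0,0],[0,0,0]], claw=[1,1,1,1,1,1,1,1,1,1])

```text
clock: 8.05
eef_pos: [391.8, 284.0, 278.2]
tcp_rot: [[0.078, 0.997, -0.0], [0.997, -0.078, -0.001], [-0.001, -0.0, -1.0]]
contact_force: [-0.9, -0.4, 0.6]
gripper_width: 85.7
gripper_force: 0.0
```

```bash
python3 - <<'E'
from h import *
s=telemetry.state();print(s['eef_pos'],psi(),s['gripper_width'])
p=shot('side')
print(top_circle(p,(393,284),45,8,22))
t=shot('top');print('tube in',top_circle(t,(630,111),24,5,60),'tube',top_circle(t,(630,111),46,60,90))
plan([(393,284,173,-4.6)],1)
E
```

```text
[391.84816294 284.00592471 278.21659077] -4.479894145808907 85.69171602256911
[392.5 281.1  14.7 392.9 284.   58.8  57.5  41.8 205. ]
tube in [6.299e+02 1.111e+02 3.970e+01 6.300e+02 1.103e+02 4.430e+01 4.570e+01
 5.000e-01 2.470e+02] tube [629.8 112.4  75.7 628.7 111.6  76.6  63.   85.5 159. ]
{"translation": [[0.0, -0.0, 0.035], [0.0, -0.0, 0.035], [0.001, -0.0, 0.035]], "twist": [[0, 0, -0.0], [0, 0, -0.0], [0, 0, -0.0]], "claw": [1, 1, 1]}
end [393.3 284.  173.5] -4.7
```

Two blanks are in the tube, with the top face at z ≈ 40. Now the next one.

Call:
servo_tool(translation=[[0,0.001,0.035],[0,0,0.035],[0,0,0.026],[0,0,0.009],[0,0,0],[0,0,0],[0,0,0],[0,0,0],[0,0,0],[0,0,0]], twist=[[0,0,0],[0,0,0],[0,0,0],[0,0,0],[0,0,0],[0,0,0],[0,0,0],[0,0,0],[0,0,0],[0,0,0]], claw=[1,1,1,1,1,0,0,0,0,0])

```text
clock: 9.15
eef_pos: [393.6, 283.4, 175.4]
tcp_rot: [[0.08, 0.997, 0.002], [0.997, -0.08, 0.001], [0.002, 0.002, -1.0]]
contact_force: [-0.3, -0.8, 9.1]
gripper_width: 57.2
gripper_force: 61.6
```

Call:
servo_tool(translation=[[0,0,-0.03],[0,0,-0.04],[0,0,-0.05],[0,0,0],[0,0,0]], twist=[[0,0,0],[0,0,0],[0,0,0],[0,0,0],[0,0,0]], claw=[0,0,0,0,0])

```text
clock: 9.65
eef_pos: [393.0, 283.9, 295.5]
tcp_rot: [[0.079, 0.997, 0.003], [0.997, -0.079, 0.003], [0.003, 0.002, -1.0]]
contact_force: [-0.1, 0.6, -3.2]
gripper_width: 57.1
gripper_force: 66.7
```

```bash
python3 - <<'E'
from h import *
s=telemetry.state();print(s['eef_pos'],psi(),s['gripper_width'])
plan([(630,111,290,-4.6)],0)
E
```

```text
[393.04344876 283.8699716  295.49402305] -4.5428436593733235 57.05169097702607
{"translation": [[-0.022, 0.036, 0.001], [-0.022, 0.036, 0.001], [-0.022, 0.036, 0.001], [-0.022, 0.035, 0.001], [-0.022, 0.036, 0.0], [-0.022, 0.035, 0.001], [-0.022, 0.036, 0.0]], "twist": [[0, 0, 0.0], [0, 0, 0.0], [0, 0, 0.0], [0, 0, 0.0], [0, 0, 0.0], [0, 0, 0.0], [0, 0, 0.0]], "claw": [0, 0, 0, 0, 0, 0, 0]}
end [630.1 110.6 290.5] -4.5
```

Call:
servo_tool(translation=[[-0.022,0.036,0.001],[-0.022,0.036,0.001],[-0.022,0.036,0.001],[-0.022,0.035,0.001],[-0.022,0.036,0],[-0.022,0.035,0.001],[-0.022,0.036,0],[0,0,0.02],[0,0,0],[0,0,0]], twist=[[0,0,0],[0,0,0],[0,0,0],[0,0,0],[0,0,0],[0,0,0],[0,0,0],[0,0,0],[0,0,0],[0,0,0]], claw=[0,0,0,0,0,0,0,0,0,0])

```text
clock: 10.65
eef_pos: [629.1, 110.3, 267.1]
tcp_rot: [[0.08, 0.997, -0.004], [0.997, -0.08, -0.0], [-0.0, -0.004, -1.0]]
contact_force: [-0.8, -0.3, -2.8]
gripper_width: 56.7
gripper_force: 66.4
```

Call:
servo_tool(translation=[[0,0.001,0.01],[0,0,0.01],[0,0,0.01],[0,0,0.01],[0,0,0.007],[0,0,0],[0,0,0]], twist=[[0,0,0],[0,0,0],[0,0,0],[0,0,0],[0,0,0],[0,0,0],[0,0,0]], claw=[0,0,0,0,0,0,0])

```text
clock: 11.35
eef_pos: [631.3, 109.7, 221.5]
tcp_rot: [[0.08, 0.997, -0.0], [0.997, -0.08, -0.0], [-0.0, -0.0, -1.0]]
contact_force: [-0.2, 1.2, -1.9]
gripper_width: 57.3
gripper_force: 66.5
```

Call:
servo_tool(translation=[[0,-0.001,0.003],[0,0,0.002],[0,0,0],[0,0,0],[0,0,0],[0,0,0]], twist=[[0,0,0],[0,0,0],[0,0,0],[0,0,0],[0,0,0],[0,0,0]], claw=[0,0,0,0.85,0.85,0.85])

```text
clock: 11.95
eef_pos: [630.4, 109.9, 217.1]
tcp_rot: [[0.08, 0.997, 0.001], [0.997, -0.08, 0.0], [0.0, 0.001, -1.0]]
contact_force: [-0.2, -0.3, -0.5]
gripper_width: 72.2
gripper_force: 0.0
```

Call:
servo_tool(translation=[[0,0,-0.02],[0,0,-0.04],[0,0,-0.03],[0,0,0],[0,0,0]], twist=[[0,0,0],[0,0,0],[0,0,0],[0,0,0],[0,0,0]], claw=[0.85,0.85,1,1,1])

```text
clock: 12.45
eef_pos: [630.3, 110.0, 307.6]
tcp_rot: [[0.08, 0.997, 0.002], [0.997, -0.08, 0.001], [0.001, 0.002, -1.0]]
contact_force: [0.1, 0.3, -0.3]
gripper_width: 85.2
gripper_force: 0.0
```

```bash
python3 - <<'E'
from h import *
s=telemetry.state();print(s['eef_pos'],psi(),s['gripper_width'])
p=shot('side')
print(top_circle(p,(427,164),60,8,22))
plan([(427,164,280,-4.6)],1)
E
```

```text
[630.28743182 110.01136963 307.57780981] -4.594838420151207 85.16858743900707
[427.1 160.8  15.  427.1 164.   59.1  57.5  72.  250. ]
{"translation": [[0.008, -0.041, 0.005], [0.007, -0.041, 0.005], [0.008, -0.042, 0.006], [0.007, -0.041, 0.005], [0.008, -0.042, 0.006]], "twist": [[0, 0, 0.0], [0, 0, 0.0], [0, 0, 0.0], [0, 0, 0.0], [0, 0, 0.0]], "claw": [1, 1, 1, 1, 1]}
end [426.7 164.5 279.6] -4.6
```

Call:
servo_tool(translation=[[0.008,-0.041,0.005],[0.007,-0.041,0.005],[0.008,-0.042,0.006],[0.007,-0.041,0.005],[0.008,-0.042,0.006],[0,0,0],[0,0,0]], twist=[[0,0,0],[0,0,0],[0,0,0],[0,0,0],[0,0,0],[0,0,0],[0,0,0]], claw=[1,1,1,1,1,1,1])

```text
clock: 13.2
eef_pos: [426.4, 164.7, 279.1]
tcp_rot: [[0.079, 0.997, -0.001], [0.997, -0.079, -0.001], [-0.001, -0.001, -1.0]]
contact_force: [1.0, 1.3, 0.5]
gripper_width: 85.1
gripper_force: 0.0
```

```bash
python3 - <<'E'
from h import *
s=telemetry.state();print(s['eef_pos'],psi(),s['gripper_width'])
p=shot('side')
print(top_circle(p,(427,164),45,8,22))
t=shot('top');print('tube in',top_circle(t,(630,111),24,5,60))
plan([(427,164,173.5,-4.6)],1)
E
```

```text
[426.40915726 164.68581114 279.05666308] -4.520822160535531 85.1249473778438
[426.7 160.6  14.8 426.1 162.9  56.7  59.2  27.2 254. ]
tube in [629.9 110.8  53.7 629.8 110.6  46.7  45.5  46.6 253. ]
{"translation": [[-0.0, -0.0, 0.035], [-0.0, -0.0, 0.035], [-0.0, -0.001, 0.036]], "twist": [[0, 0, -0.0], [0, 0, -0.0], [0, 0, -0.0]], "claw": [1, 1, 1]}
end [427.  164.4 173.4] -4.6
```

Call:
servo_tool(translation=[[0,0,0.035],[0,0,0.035],[0,0,0.026],[0,0,0.009],[0,0,0],[0,0,0],[0,0,0],[0,0,0],[0,0,0],[0,0,0]], twist=[[0,0,0],[0,0,0],[0,0,0],[0,0,0],[0,0,0],[0,0,0],[0,0,0],[0,0,0],[0,0,0],[0,0,0]], claw=[1,1,1,1,1,0,0,0,0,0])

```text
clock: 14.3
eef_pos: [427.6, 165.0, 187.4]
tcp_rot: [[0.081, 0.997, 0.004], [0.997, -0.081, 0.008], [0.008, 0.003, -1.0]]
contact_force: [21.7, -3.4, 56.8]
gripper_width: 12.9
gripper_force: 27.7
```

Call:
servo_tool(translation=[[0,0,-0.03],[0,0,-0.04],[0,0,-0.05],[0,0,0],[0,0,0]], twist=[[0,0,0],[0,0,0],[0,0,0],[0,0,0],[0,0,0]], claw=[0,0,0,0,0])

```text
clock: 14.8
eef_pos: [427.6, 165.5, 303.9]
tcp_rot: [[0.078, 0.997, 0.002], [0.997, -0.078, 0.004], [0.004, 0.001, -1.0]]
contact_force: [0.4, -0.3, 0.3]
gripper_width: -0.4
gripper_force: 0.0
```

```bash
python3 - <<'E'
from h import *
s=telemetry.state();print(s['eef_pos'],psi(),s['gripper_width'])
plan([(630,110.5,270,-4.6)],0)
E
```

```text
[427.58588684 165.5203958  303.91930724] -4.497037465814572 -0.3720092424242297
{"translation": [[-0.008, 0.041, 0.007], [-0.008, 0.041, 0.007], [-0.008, 0.041, 0.007], [-0.007, 0.042, 0.006], [-0.008, 0.041, 0.007]], "twist": [[0, 0, 0.0], [0, 0, 0.0], [0, 0, 0.0], [0, 0, 0.0], [0, 0, 0.0]], "claw": [0, 0, 0, 0, 0]}
end [629.9 110.5 269.9] -4.5
```

Call:
servo_tool(translation=[[0,0,0],[0,0,0],[0,0,0],[0,0,0]], twist=[[0,0,0],[0,0,0],[0,0,0],[0,0,0]], claw=[1,1,1,1])

```text
clock: 15.2
eef_pos: [427.8, 164.5, 301.7]
tcp_rot: [[0.081, 0.997, -0.003], [0.997, -0.081, 0.002], [0.002, -0.003, -1.0]]
contact_force: [0.3, -1.0, 0.0]
gripper_width: 58.2
gripper_force: 0.0
```

```bash
python3 - <<'E'
from h import *
s=telemetry.state();print(s['eef_pos'],psi(),s['gripper_width'],s['contact_force'])
p=shot('side')
print(top_circle(p,(427,164),60,8,22))
im=p['pixels'][80:280,130:330]
cv2.imwrite('pics/g3.png',cv2.cvtColor(cv2.resize(im,None,fx=3,fy=3,interpolation=cv2.INTER_CUBIC),cv2.COLOR_RGB2BGR))
E
```

```text
[427.77296128 164.4507823  301.67875379] -4.650562552081711 58.16760165056257 [ 0.30178014 -1.04305223  0.04661793]
[426.6 160.8  14.7 428.  163.7  58.8  57.4  84.7 255. ]
```

View pics/g3.png

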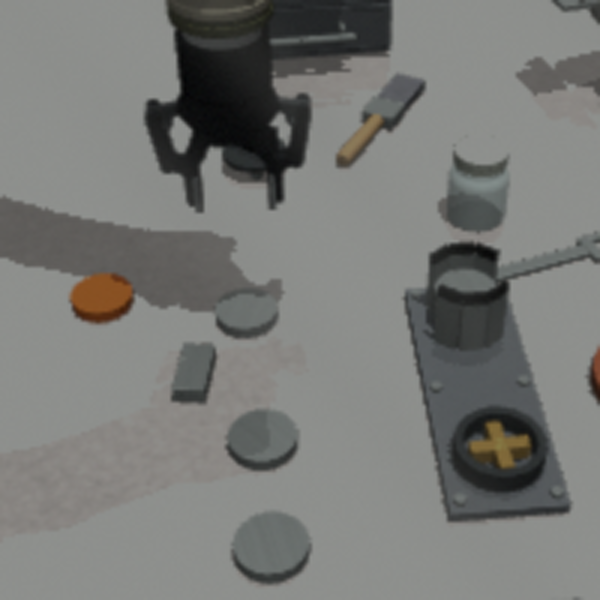

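The blank lies flat at (427,164), so the fingers slid off its top because the grasp was too high. I go lower this time.

Call:
servo_tool(translation=[[0,0,0.04],[0,0,0.04],[0,0,0.035],[0,0,0.014],[0,0,0.006],[0,0,0],[0,0,0],[0,0,0]], twist=[[0,0,0],[0,0,0],[0,0,0],[0,0,0],[0,0,0],[0,0,0],[0,0,0],[0,0,0]], claw=[1,1,1,1,1,1,0.8,0.8])

```text
clock: 16.05
eef_pos: [430.4, 166.5, 170.7]
tcp_rot: [[0.083, 0.997, -0.004], [0.997, -0.083, 0.001], [0.001, -0.004, -1.0]]
contact_force: [-0.8, -0.8, 0.4]
gripper_width: 67.9
gripper_force: 0.0
```

Call:
servo_tool(translation=[[0.002,-0.003,0.004],[0,0,0]], twist=[[0,0,0],[0,0,0]], claw=[0.8,0.8])

```text
clock: 16.25
eef_pos: [429.3, 170.0, 167.8]
tcp_rot: [[0.08, 0.997, -0.009], [0.997, -0.08, 0.0], [-0.0, -0.009, -1.0]]
contact_force: [-0.1, -0.9, -0.0]
gripper_width: 68.2
gripper_force: 0.0
```

Call:
servo_tool(translation=[[-0.005,-0.001,0.002],[0,0,0],[0,0,0]], twist=[[0,0,0],[0,0,0],[0,0,0]], claw=[0.8,0.8,0.8])

```text
clock: 16.55
eef_pos: [429.7, 164.8, 167.1]
tcp_rot: [[0.081, 0.997, -0.012], [0.997, -0.081, -0.002], [-0.002, -0.012, -1.0]]
contact_force: [0.3, 0.1, 0.1]
gripper_width: 68.7
gripper_force: 0.0
```

```bash
python3 - <<'E'
from h import *
for _ in range(3):
    p=shot('side');s=telemetry.state();print(s['eef_pos'],psi(),s['gripper_width'],np.round(s['joints'],3),s['contact_force'])
print(top_circle(p,(427,164),60,8,16))
E
```

```text
[429.69404469 164.86833506 167.04836297] -4.625435483515649 68.14994512341758 [-0.576  0.747  0.129  2.356 -1.045  0.107  0.482] [-0.1598165   0.09954935 -0.28832135]
[429.68208364 164.93805362 167.02372518] -4.613226228678823 68.1593643240855 [-0.576  0.747  0.129  2.356 -1.045  0.107  0.482] [0.7349782  0.03534999 0.83512423]
[429.67156227 164.97638607 167.02096143] -4.610623584232858 68.4741808949767 [-0.576  0.747  0.129  2.356 -1.045  0.107  0.482] [-0.09318665 -0.32545032  0.38245968]
[427.1 160.1  13.9 426.6 161.5  63.1  70.9  45.2 201. ]
```

Call:
servo_tool(translation=[[0,0,0],[0,0,0],[0,0,0],[0,0,0]], twist=[[0,0,0],[0,0,0],[0,0,0],[0,0,0]], claw=[0,0,0,0])

```text
clock: 17.1
eef_pos: [432.3, 164.6, 168.8]
tcp_rot: [[0.083, 0.997, -0.004], [0.997, -0.083, -0.0], [-0.001, -0.004, -1.0]]
contact_force: [5.8, -1.7, 27.2]
gripper_width: 57.9
gripper_force: 70.1
```

Call:
servo_tool(translation=[[0,0,-0.03],[0,0,-0.04],[0,0,-0.05],[0,0,0],[0,0,0]], twist=[[0,0,0],[0,0,0],[0,0,0],[0,0,0],[0,0,0]], claw=[0,0,0,0,0])

```text
clock: 17.6
eef_pos: [430.8, 166.1, 287.6]
tcp_rot: [[0.078, 0.997, -0.01], [0.997, -0.078, -0.0], [-0.001, -0.01, -1.0]]
contact_force: [0.2, 0.0, -3.2]
gripper_width: 57.5
gripper_force: 67.9
```

```bash
python3 - <<'E'
from h import *
s=telemetry.state();print(s['eef_pos'],psi(),s['gripper_width'],np.round(s['joints'],3),np.round(s['tcp_rot'],3))
plan([(630,110.5,275,-4.6)],0)
E
```

```text
[430.77142598 166.13117393 287.5743601 ] -4.475494297251158 57.45957599390872 [-0.921  0.575  0.635  2.318 -0.783  0.48   0.282] [[ 0.078  0.997 -0.01 ]
 [ 0.997 -0.078 -0.   ]
 [-0.001 -0.01  -1.   ]]
{"translation": [[-0.008, 0.041, 0.003], [-0.008, 0.04, 0.002], [-0.008, 0.041, 0.003], [-0.008, 0.04, 0.002], [-0.008, 0.041, 0.003]], "twist": [[0, 0, 0.0], [0, 0, 0.0], [0, 0, 0.0], [0, 0, 0.0], [0, 0, 0.0]], "claw": [0, 0, 0, 0, 0]}
end [630.  110.4 274.6] -4.5
```

Call:
servo_tool(translation=[[-0.008,0.041,0.003],[-0.008,0.04,0.002],[-0.008,0.041,0.003],[-0.008,0.04,0.002],[-0.008,0.041,0.003],[0,0,0.0],[0,0,0],[0,0,0]], twist=[[-0.6,0,0],[0,0,0],[0,0,0],[0,0,0],[0,0,0],[0,0,0],[0,0,0],[0,0,0]], claw=[0,0,0,0,0,0,0,0])

```text
clock: 18.4
eef_pos: [629.0, 108.9, 271.5]
tcp_rot: [[0.081, 0.997, -0.005], [0.997, -0.081, -0.002], [-0.002, -0.005, -1.0]]
contact_force: [-0.1, 0.4, -3.2]
gripper_width: 57.6
gripper_force: 67.7
```

```bash
python3 - <<'E'
from h import *
s=telemetry.state();print(s['eef_pos'],psi(),s['gripper_width'],np.round(s['joints'],3),np.round(s['tcp_rot'],3))
plan([(630,110.5,235,-4.6)],0,step=12)
E
```

```text
[629.0396267  108.90231266 271.52850203] -4.630178968874567 57.56852465046773 [-0.664  0.758  0.654  1.934 -0.706  0.699  0.343] [[ 0.081  0.997 -0.005]
 [ 0.997 -0.081 -0.002]
 [-0.002 -0.005 -1.   ]]
{"translation": [[0.0, 0.0, 0.009], [0.001, 0.0, 0.009], [0.0, 0.0, 0.009], [0.001, 0.001, 0.01]], "twist": [[0, 0, -0.0], [0, 0, -0.0], [0, 0, -0.0], [0, 0, -0.0]], "claw": [0, 0, 0, 0]}
end [630.2 110.8 234.5] -4.6
```

Call:
servo_tool(translation=[[0,0,0.009],[0.001,0,0.009],[0,0,0.009],[0.001,0.001,0.01],[0,0,0],[0,0,0]], twist=[[0,0,0],[0,0,0],[0,0,0],[0,0,0],[0,0,0],[0,0,0]], claw=[0,0,0,0,0,0])

```text
clock: 19.0
eef_pos: [631.3, 110.9, 236.0]
tcp_rot: [[0.08, 0.997, -0.002], [0.997, -0.08, -0.003], [-0.003, -0.002, -1.0]]
contact_force: [0.5, -0.4, -2.6]
gripper_width: 58.0
gripper_force: 67.7
```

Call:
servo_tool(translation=[[0,0,0.005],[0,0,0.004],[0,0,0.002],[0,0,0]], twist=[[0,0,0],[0,0,0],[0,0,0],[0,0,0]], claw=[0,0,0,0])

```text
clock: 19.4
eef_pos: [631.2, 110.9, 225.1]
tcp_rot: [[0.08, 0.997, -0.002], [0.997, -0.08, -0.002], [-0.002, -0.002, -1.0]]
contact_force: [-0.3, -0.8, -3.1]
gripper_width: 57.5
gripper_force: 67.7
```

Call:
servo_tool(translation=[[0,0,0.002],[0,0,0],[0,0,0],[0,0,0],[0,0,0]], twist=[[0,0,0],[0,0,0],[0,0,0],[0,0,0],[0,0,0]], claw=[0,0,0.85,0.85,0.85])

```text
clock: 19.9
eef_pos: [631.5, 110.8, 223.7]
tcp_rot: [[0.08, 0.997, -0.001], [0.997, -0.08, -0.002], [-0.002, -0.001, -1.0]]
contact_force: [-0.0, 0.5, 0.1]
gripper_width: 72.8
gripper_force: 0.0
```

Call:
servo_tool(translation=[[0,0,-0.02],[0,0,-0.04],[0,0,-0.03],[0,-0.05,0],[0.015,-0.05,0],[0.015,-0.05,0],[0,0,0]], twist=[[0,0,0],[0,0,0],[0,0,0],[0,0,0],[0,0,0],[0,0,0],[0,0,0]], claw=[0.85,0.85,1,1,1,1,1])

```text
clock: 20.6
eef_pos: [482.7, 153.2, 313.2]
tcp_rot: [[0.077, 0.997, -0.008], [0.997, -0.077, -0.0], [-0.001, -0.008, -1.0]]
contact_force: [0.8, 0.2, 0.1]
gripper_width: 85.3
gripper_force: 0.0
```

```bash
python3 - <<'E'
from h import *
s=telemetry.state();print(s['eef_pos'],psi(),s['gripper_width'],np.round(s['joints'],3))
t=shot('top','t2.png');print('tube in',top_circle(t,(630,111),24,5,76))
p=shot('side')
for xy in((425,0),(419,-113.5),(366,-230)): print(top_circle(t,xy,60,8,22),top_circle(p,xy,60,8,22))
c=cloud(t);m=(abs(c[...,0]-556)<110)&(abs(c[...,1]+323)<145)&(c[...,2]>15)&(c[...,2]<26)
m[223:,:]=0
q=cv2.morphologyEx(m.astype(np.uint8),cv2.MORPH_CLOSE,np.ones((3,3)))
n,l,st,_=cv2.connectedComponentsWithStats(q);i=1+st[1:,4].argmax();P=c[(l==i)&m]
print('tray',cv2.minAreaRect(P[:,:2].astype(np.float32)),st[i])
E
```

```text
[482.7394342  153.20354101 313.21837573] -4.40530604724504 85.27804874270022 [-0.897  0.581  0.711  2.206 -0.694  0.598  0.256]
tube in [630.1 111.1  67.6 630.3 111.6  46.1  46.7  43.2 263. ]
[424.8   0.6  13.7 425.2   1.4  56.7  56.4  88.8 380. ] [424.4  -3.5  15.  424.6  -0.7  60.9  56.4  82.5 358. ]
[ 419.  -112.    14.   418.5 -112.1   57.8   56.6   89.6  383. ] [ 419.3 -116.2   15.1  419.2 -114.9   58.9   56.2   81.8  457. ]
[ 365.9 -227.6   14.1  366.3 -228.3   59.3   56.1   89.6  393. ] [ 366.1 -232.1   15.2  366.2 -230.4   58.6   58.9   77.3  637. ]
tray ((570.1941528320312, -320.99755859375), (231.6010284423828, 191.5576629638672), 88.2905502319336) [351 152  85  70 572]
```

View pics/t2.png

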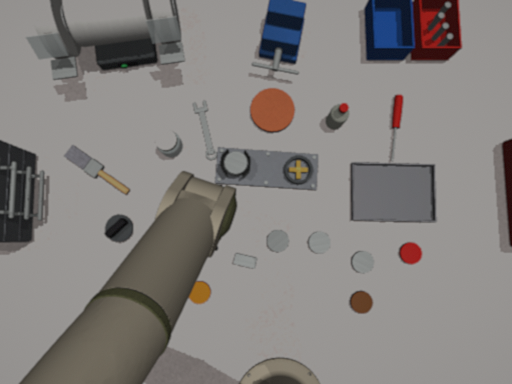

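The view shows the tube full at (235,163), its top face at z ≈ 68, and three blanks left at (278,240), (319,242) and (362,262) for the tray. These sit at the inner reach limit, so I'll grip them tangentially with the tool tilted inward.

```bash
cat >> h.py <<'E'
from scipy.spatial.transform import Rotation as Ro
def Rt(ps,tilt=0):
    a=np.radians(ps);y=np.array([np.cos(a),np.sin(a),0]);z=np.array([0,0,-1.]);x=np.cross(y,z)
    return Ro.from_matrix(np.stack([x,y,z],1))*Ro.from_rotvec([0,np.radians(tilt),0])
def plan2(wps,claw,step=45.,start=None):
    """wps: (x,y,z,psi,tilt); prints tool-axis rows"""
    s=telemetry.state();p=np.array(s['eef_pos'],float);R=Ro.from_matrix(s['tcp_rot'])
    if start is not None: p=np.array(start[:3],float);R=Rt(*start[3:])
    T=[];W=[]
    for w in wps:
        tgt=np.array(w[:3],float);Rg=Rt(*w[3:])
        n=max(1,int(np.ceil(np.linalg.norm(tgt-p)/step)),int(np.ceil(np.degrees((R.inv()*Rg).magnitude())/8.4)))
        for i in range(n):
            t=np.round(R.inv().apply((tgt-p)/(n-i)));p=p+R.apply(t)
            q=np.round(np.degrees((R.inv()*Rg).as_rotvec())/(n-i),1);R=R*Ro.from_rotvec(np.radians(q))
            T.append((t/1000).tolist());W.append(q.tolist())
    for i in range(0,len(T),10): print(json.dumps({"translation":T[i:i+10],"twist":W[i:i+10],"claw":[claw]*len(T[i:i+10])}))
    print('end',np.round(p,1))
E
python3 - <<'E'
from h import *
plan2([(453,0,260,90,10)],1)
E
```

```text
{"translation": [[-0.013, -0.002, 0.005], [-0.013, -0.004, 0.004], [-0.012, -0.005, 0.004], [-0.011, -0.007, 0.004], [-0.01, -0.008, 0.004], [-0.009, -0.009, 0.004], [-0.008, -0.011, 0.004], [-0.006, -0.011, 0.005], [-0.005, -0.012, 0.005], [-0.003, -0.013, 0.005]], "twist": [[0.7, 0.6, -7.9], [0.7, 0.6, -7.8], [0.7, 0.6, -7.9], [0.7, 0.6, -7.9], [0.7, 0.6, -7.8], [0.6, 0.6, -7.9], [0.7, 0.7, -7.8], [0.6, 0.6, -7.9], [0.7, 0.7, -7.8], [0.6, 0.6, -7.9]], "claw": [1, 1, 1, 1, 1, 1, 1, 1, 1, 1]}
{"translation": [[-0.001, -0.013, 0.004], [-0.0, -0.012, 0.005]], "twist": [[0.7, 0.7, -7.8], [0.6, 0.6, -7.9]], "claw": [1, 1]}
end [453.    0.5 260.1]
```

Call:
servo_tool(translation=[[-0.013,-0.002,0.005],[-0.013,-0.004,0.004],[-0.012,-0.005,0.004],[-0.011,-0.007,0.004],[-0.01,-0.008,0.004],[-0.009,-0.009,0.004],[-0.008,-0.011,0.004],[-0.006,-0.011,0.005],[-0.005,-0.012,0.005],[-0.003,-0.013,0.005]], twist=[[0.7,0.6,-7.9],[0.7,0.6,-7.8],[0.7,0.6,-7.9],[0.7,0.6,-7.9],[0.7,0.6,-7.8],[0.6,0.6,-7.9],[0.7,0.7,-7.8],[0.6,0.6,-7.9],[0.7,0.7,-7.8],[0.6,0.6,-7.9]], claw=[1,1,1,1,1,1,1,1,1,1])

```text
clock: 21.7
eef_pos: [460.4, 22.8, 268.2]
tcp_rot: [[-0.952, 0.268, -0.147], [0.269, 0.963, 0.019], [0.147, -0.022, -0.989]]
contact_force: [-0.0, -0.1, 0.1]
gripper_width: 85.5
gripper_force: 0.0
```

Call:
servo_tool(translation=[[-0.001,-0.013,0.004],[0,-0.012,0.005],[0,0,0],[0,0,0]], twist=[[0.7,0.7,-7.8],[0.6,0.6,-7.9],[0,0,0],[0,0,0]], claw=[1,1,1,1])

```text
clock: 22.1
eef_pos: [454.2, -0.8, 259.7]
tcp_rot: [[-0.985, 0.007, -0.173], [0.007, 1.0, 0.0], [0.173, -0.001, -0.985]]
contact_force: [-0.0, -0.8, 0.0]
gripper_width: 85.3
gripper_force: 0.0
```

```bash
python3 - <<'E'
from h import *
s=telemetry.state();print(s['eef_pos'],np.round(s['tcp_rot'],3),np.round(s['joints'],3))
p=shot('side');print(top_circle(p,(425,0),45,8,22))
plan2([(453,0,180,90,10),(453.5,0,168,90,10)],1,step=30)
E
```

```text
[454.21882759  -0.81770748 259.74751915] [[-0.985  0.007 -0.173]
 [ 0.007  1.     0.   ]
 [ 0.173 -0.001 -0.985]] [-0.222  0.566  0.151  2.281 -0.209  0.483  1.67 ]
[424.7  -3.5  15.  424.6  -1.   58.1  59.6  11.9 358. ]
{"translation": [[-0.004, 0.0, 0.026], [-0.004, 0.0, 0.026], [-0.005, 0.0, 0.027], [-0.002, 0.0, 0.012]], "twist": [[0.0, 0.0, -0.1], [0.0, 0.0, -0.1], [0.0, 0.0, -0.1], [0.0, 0.0, -0.0]], "claw": [1, 1, 1, 1]}
end [ 4.531e+02 -3.000e-01  1.676e+02]
```

Call:
servo_tool(translation=[[-0.005,0,0.026],[-0.004,0,0.026],[-0.005,0,0.027],[-0.002,0,0.012],[0,0,0],[0,0,0],[0,0,0],[0,0,0],[0,0,0],[0,0,0]], twist=[[0,0,0],[0,0,0],[0,0,0],[0,0,0],[0,0,0],[0,0,0],[0,0,0],[0,0,0],[0,0,0],[0,0,0]], claw=[1,1,1,1,1,1,0,0,0,0])

```text
clock: 23.15
eef_pos: [453.5, -0.3, 168.9]
tcp_rot: [[-0.985, 0.002, -0.172], [0.002, 1.0, 0.0], [0.172, -0.0, -0.985]]
contact_force: [0.5, 0.0, 14.2]
gripper_width: 57.9
gripper_force: 60.9
```

Call:
servo_tool(translation=[[0.005,0,-0.03],[0.006,0,-0.035],[0.008,0,-0.045],[0,0,0],[0,0,0]], twist=[[0,0,0],[0,0,0],[0,0,0],[0,0,0],[0,0,0]], claw=[0,0,0,0,0])

```text
clock: 23.65
eef_pos: [453.7, -0.0, 280.2]
tcp_rot: [[-0.985, 0.001, -0.17], [0.001, 1.0, 0.0], [0.17, 0.0, -0.985]]
contact_force: [-0.1, 0.4, -3.8]
gripper_width: 57.4
gripper_force: 67.9
```

```bash
python3 - <<'E'
from h import *
s=telemetry.state();print(s['eef_pos'],np.round(s['tcp_rot'],3),np.round(s['joints'],3))
import math
def tr(dx,dy):
    a=math.radians(-1.7);return 554.5+dx*math.cos(a)-dy*math.sin(a),-322.5+dx*math.sin(a)+dy*math.cos(a)
x,y=tr(0,70);print(x,y)
plan2([(x,y,265,-1.7,0)],0)
E
```

```text
[ 4.53688659e+02 -2.96802667e-02  2.80189126e+02] [[-0.985  0.001 -0.17 ]
 [ 0.001  1.     0.   ]
 [ 0.17   0.    -0.985]] [-0.241  0.527  0.174  2.271 -0.202  0.531  1.67 ]
556.5766370859577 -252.53080979164312
{"translation": [[-0.009, -0.023, -0.0], [-0.013, -0.021, -0.0], [-0.016, -0.019, -0.001], [-0.018, -0.017, -0.0], [-0.021, -0.014, -0.0], [-0.022, -0.011, -0.0], [-0.024, -0.008, -0.0], [-0.024, -0.004, -0.0], [-0.025, -0.0, -0.0], [-0.025, 0.003, 0.0]], "twist": [[-0.7, -0.7, 8.3], [-0.7, -0.7, 8.3], [-0.7, -0.7, 8.3], [-0.7, -0.7, 8.3], [-0.7, -0.7, 8.3], [-0.7, -0.7, 8.3], [-0.7, -0.7, 8.3], [-0.7, -0.7, 8.3], [-0.7, -0.7, 8.3], [-0.7, -0.6, 8.4]], "claw": [0, 0, 0, 0, 0, 0, 0, 0, 0, 0]}
{"translation": [[-0.024, 0.007, 0.001]], "twist": [[-0.8, -0.7, 8.3]], "claw": [0]}
end [ 557.  -252.9  264.7]
```

```bash
python3 - <<'E'
from h import *
plan2([(556.5,-281,265,-1.7,10)],0)
E
```

```text
{"translation": [[-0.009, -0.026, -0.0], [-0.013, -0.024, -0.001], [-0.016, -0.022, -0.001], [-0.019, -0.019, -0.002], [-0.022, -0.016, -0.002], [-0.024, -0.013, -0.003], [-0.025, -0.009, -0.003], [-0.027, -0.005, -0.003], [-0.027, -0.002, -0.003], [-0.027, 0.003, -0.004]], "twist": [[-1.4, 0.0, 8.2], [-1.4, 0.0, 8.2], [-1.4, 0.0, 8.2], [-1.4, 0.0, 8.2], [-1.4, 0.0, 8.2], [-1.4, 0.0, 8.2], [-1.5, 0.0, 8.2], [-1.4, 0.1, 8.2], [-1.5, 0.0, 8.2], [-1.4, 0.1, 8.3]], "claw": [0, 0, 0, 0, 0, 0, 0, 0, 0, 0]}
{"translation": [[-0.026, 0.006, -0.003]], "twist": [[-1.4, 0.0, 8.2]], "claw": [0]}
end [ 556.3 -281.1  264.8]
```

Call:
servo_tool(translation=[[-0.009,-0.026,0],[-0.013,-0.024,-0.001],[-0.016,-0.022,-0.001],[-0.019,-0.019,-0.002],[-0.022,-0.016,-0.002],[-0.024,-0.013,-0.003],[-0.025,-0.009,-0.003],[-0.027,-0.005,-0.003],[-0.027,-0.002,-0.003],[-0.027,0.003,-0.004]], twist=[[-1.4,0,8.2],[-1.4,0,8.2],[-1.4,0,8.2],[-1.4,0,8.2],[-1.4,0,8.2],[-1.4,0,8.2],[-1.5,0,8.2],[-1.4,0.1,8.2],[-1.5,0,8.2],[-1.4,0.1,8.3]], claw=[0,0,0,0,0,0,0,0,0,0])

```text
clock: 24.65
eef_pos: [546.8, -257.0, 262.7]
tcp_rot: [[-0.106, 0.994, -0.026], [0.979, 0.109, 0.172], [0.174, -0.007, -0.985]]
contact_force: [-0.7, 0.2, -3.4]
gripper_width: 57.6
gripper_force: 67.6
```

Call:
servo_tool(translation=[[-0.026,0.006,-0.003],[0,0,0],[0,0,0]], twist=[[-1.4,0,8.2],[0,0,0],[0,0,0]], claw=[0,0,0])

```text
clock: 24.95
eef_pos: [555.4, -281.4, 261.3]
tcp_rot: [[0.03, 1.0, -0.002], [0.984, -0.029, 0.173], [0.173, -0.008, -0.985]]
contact_force: [0.3, 0.7, -3.2]
gripper_width: 57.5
gripper_force: 67.6
```

```bash
python3 - <<'E'
from h import *
s=telemetry.state();print(s['eef_pos'],np.round(s['tcp_rot'],3),np.round(s['joints'],3),s['gripper_width'])
plan2([(556.5,-281,190,-1.7,10),(556.5,-281,175,-1.7,10)],0,step=40)
E
```

```text
[ 555.44359033 -281.35918647  261.27312322] [[ 0.03   1.    -0.002]
 [ 0.984 -0.029  0.173]
 [ 0.173 -0.008 -0.985]] [ 0.11   0.727  0.483  1.943 -0.71   0.759  1.047] 57.47858052976121
{"translation": [[-0.006, 0.001, 0.035], [-0.006, 0.0, 0.035], [-0.003, 0.0, 0.015]], "twist": [[-0.2, 0.0, -0.0], [-0.2, 0.0, -0.1], [-0.0, 0.0, 0.0]], "claw": [0, 0, 0]}
end [ 556.  -281.4  175. ]
```

Call:
servo_tool(translation=[[-0.006,0.001,0.035],[-0.006,0,0.035],[-0.003,0,0.015],[0,0,0],[0,0,0],[0,0,0],[0,0,0],[0,0,0]], twist=[[-0.2,0,0],[-0.2,0,0],[0,0,0],[0,0,0],[0,0,0],[0,0,0],[0,0,0],[0,0,0]], claw=[0,0,0,0,0,0.9,0.9,0.9])

```text
clock: 25.75
eef_pos: [557.3, -281.5, 178.3]
tcp_rot: [[0.029, 1.0, 0.01], [0.985, -0.031, 0.172], [0.172, 0.004, -0.985]]
contact_force: [0.3, 0.5, 0.2]
gripper_width: 76.7
gripper_force: 0.0
```

Call:
servo_tool(translation=[[0.005,0,-0.03],[0.008,0,-0.045],[0.005,0,-0.03],[0,0,0]], twist=[[0,0,0],[0,0,0],[0,0,0],[0,0,0]], claw=[0.9,1,1,1])

```text
clock: 26.15
eef_pos: [557.4, -282.7, 288.4]
tcp_rot: [[0.029, 0.999, 0.014], [0.985, -0.031, 0.169], [0.17, 0.009, -0.985]]
contact_force: [-0.3, -0.1, -0.3]
gripper_width: 84.9
gripper_force: 0.0
```

```bash
python3 - <<'E'
from h import *
s=telemetry.state();print(s['eef_pos'],np.round(s['tcp_rot'],3),s['gripper_width'])
t=shot('side');print('tray disc',top_circle(t,(556,-252),28,9,40))
p=t;a=top_circle(p,(419,-113.5),60,8,22);b=top_circle(p,(366,-230),60,8,22);print(a,b)
# az -15: outward unit
az=np.radians(-15.2);u=np.array([np.cos(az),np.sin(az)])
x,y=np.array([419,-113.5])+28.4*u
plan2([(x,y,260,74.8,10)],1)
E
```

```text
[ 557.42168581 -282.69715878  288.35807462] [[ 0.029  0.999  0.014]
 [ 0.985 -0.031  0.169]
 [ 0.17   0.009 -0.985]] 84.926732135788
tray disc [ 555.7 -252.8   19.3  555.4 -251.4   54.    54.4   73.7  509. ]
[ 419.2 -116.    15.1  419.3 -113.9   58.    56.    82.1  457. ] [ 366.1 -232.4   15.2  366.7 -230.3   58.7   57.8   85.5  648. ]
{"translation": [[0.015, -0.012, 0.005], [0.016, -0.009, 0.005], [0.018, -0.007, 0.006], [0.018, -0.005, 0.006], [0.019, -0.002, 0.006], [0.019, 0.001, 0.006], [0.018, 0.003, 0.006], [0.018, 0.006, 0.006], [0.017, 0.008, 0.005], [0.016, 0.011, 0.006]], "twist": [[1.4, 0.0, -7.5], [1.3, 0.0, -7.5], [1.3, 0.0, -7.5], [1.4, 0.1, -7.6], [1.3, 0.0, -7.5], [1.4, 0.1, -7.6], [1.3, 0.0, -7.5], [1.4, 0.1, -7.6], [1.3, 0.0, -7.5], [1.4, 0.1, -7.6]], "claw": [1, 1, 1, 1, 1, 1, 1, 1, 1, 1]}
end [ 446.  -120.9  259.6]
```

Call:
servo_tool(translation=[[0.015,-0.012,0.005],[0.016,-0.009,0.005],[0.018,-0.007,0.006],[0.018,-0.005,0.006],[0.019,-0.002,0.006],[0.019,0.001,0.006],[0.018,0.003,0.006],[0.018,0.006,0.006],[0.017,0.008,0.005],[0.016,0.011,0.006]], twist=[[1.4,0,-7.5],[1.3,0,-7.5],[1.3,0,-7.5],[1.4,0.1,-7.6],[1.3,0,-7.5],[1.4,0.1,-7.6],[1.3,0,-7.5],[1.4,0.1,-7.6],[1.3,0,-7.5],[1.4,0.1,-7.6]], claw=[1,1,1,1,1,1,1,1,1,1])

```text
clock: 27.2
eef_pos: [444.8, -120.0, 257.2]
tcp_rot: [[-0.951, 0.256, -0.173], [0.252, 0.967, 0.046], [0.179, 0.0, -0.984]]
contact_force: [0.0, -0.1, -0.0]
gripper_width: 85.6
gripper_force: 0.0
```

Call:
servo_tool(translation=[[0,0,0],[0,0,0],[0,0,0]], twist=[[0,0,0],[0,0,0],[0,0,0]], claw=[1,1,1])

```text
clock: 27.5
eef_pos: [446.0, -121.3, 257.6]
tcp_rot: [[-0.949, 0.264, -0.172], [0.26, 0.964, 0.047], [0.178, -0.0, -0.984]]
contact_force: [0.5, -0.2, 0.5]
gripper_width: 85.3
gripper_force: 0.0
```

```bash
python3 - <<'E'
from h import *
s=telemetry.state();print(s['eef_pos'],np.round(s['tcp_rot'],3),np.round(s['joints'],3))
p=shot('side');print(top_circle(p,(419,-113.5),45,8,22))
plan2([(446.4,-121,180,74.8,10),(446.4,-121,168,74.8,10)],1,step=30)
E
```

```text
[ 445.99790084 -121.29736517  257.60791956] [[-0.949  0.264 -0.172]
 [ 0.26   0.964  0.047]
 [ 0.178 -0.    -0.984]] [-0.003  0.582  0.219  2.266 -0.279  0.501  1.753]
[ 419.5 -117.4   15.   419.5 -114.3   57.2   56.2   84.1  429. ]
{"translation": [[-0.005, 0.0, 0.025], [-0.005, 0.0, 0.026], [-0.004, 0.0, 0.025], [-0.002, 0.0, 0.012]], "twist": [[-0.0, -0.1, -0.0], [-0.0, -0.1, -0.1], [-0.0, -0.0, -0.0], [-0.0, -0.0, -0.0]], "claw": [1, 1, 1, 1]}
end [ 446.2 -121.5  168.2]
```

Call:
servo_tool(translation=[[-0.005,0,0.025],[-0.005,0,0.026],[-0.004,0,0.025],[-0.002,0,0.012],[0,0,0],[0,0,0],[0,0,0],[0,0,0],[0,0,0],[0,0,0]], twist=[[0,-0.2,0],[0,0,0],[0,0,0],[0,0,0],[0,0,0],[0,0,0],[0,0,0],[0,0,0],[0,0,0],[0,0,0]], claw=[1,1,1,1,1,1,0,0,0,0])

```text
clock: 28.55
eef_pos: [446.0, -120.9, 169.6]
tcp_rot: [[-0.951, 0.262, -0.167], [0.258, 0.965, 0.045], [0.173, 0.0, -0.985]]
contact_force: [0.3, 0.6, 11.0]
gripper_width: 57.8
gripper_force: 61.4
```

Call:
servo_tool(translation=[[0.005,0,-0.03],[0.006,0,-0.035],[0.008,0,-0.045],[0,0,0],[0,0,0]], twist=[[0,0,0],[0,0,0],[0,0,0],[0,0,0],[0,0,0]], claw=[0,0,0,0,0])

```text
clock: 29.05
eef_pos: [446.4, -120.5, 281.0]
tcp_rot: [[-0.951, 0.261, -0.166], [0.257, 0.965, 0.045], [0.172, 0.001, -0.985]]
contact_force: [0.3, 0.7, -2.5]
gripper_width: 57.3
gripper_force: 67.5
```

```bash
python3 - <<'E'
from h import *
s=telemetry.state();print(s['eef_pos'],s['gripper_width'])
plan2([(554.5,-351,265,-1.7,10)],0)
E
```

```text
[ 446.35964548 -120.53828798  281.00410282] 57.29641289924716
{"translation": [[-0.016, -0.019, -0.001], [-0.019, -0.017, -0.002], [-0.021, -0.014, -0.002], [-0.023, -0.012, -0.002], [-0.024, -0.008, -0.003], [-0.025, -0.005, -0.003], [-0.025, -0.002, -0.003], [-0.025, 0.002, -0.003], [-0.025, 0.005, -0.002], [-0.025, 0.008, -0.003]], "twist": [[-1.3, 0.0, 7.5], [-1.3, 0.0, 7.5], [-1.3, 0.0, 7.6], [-1.3, 0.0, 7.5], [-1.3, 0.0, 7.6], [-1.3, 0.0, 7.5], [-1.3, 0.0, 7.6], [-1.3, 0.0, 7.5], [-1.4, 0.1, 7.6], [-1.3, 0.0, 7.5]], "claw": [0, 0, 0, 0, 0, 0, 0, 0, 0, 0]}
end [ 554.4 -351.4  265.4]
```

Call:
servo_tool(translation=[[-0.016,-0.019,-0.001],[-0.019,-0.017,-0.002],[-0.021,-0.014,-0.002],[-0.023,-0.012,-0.002],[-0.024,-0.008,-0.003],[-0.025,-0.005,-0.003],[-0.025,-0.002,-0.003],[-0.025,0.002,-0.003],[-0.025,0.005,-0.002],[-0.025,0.008,-0.003]], twist=[[-1.3,0,7.5],[-1.3,0,7.5],[-1.3,0,7.6],[-1.3,0,7.5],[-1.3,0,7.6],[-1.3,0,7.5],[-1.3,0,7.6],[-1.3,0,7.5],[-1.4,0.1,7.6],[-1.3,0,7.5]], claw=[0,0,0,0,0,0,0,0,0,0])

```text
clock: 30.05
eef_pos: [554.1, -352.2, 261.3]
tcp_rot: [[0.036, 0.999, -0.001], [0.984, -0.035, 0.175], [0.175, -0.007, -0.985]]
contact_force: [-0.4, -0.6, -3.0]
gripper_width: 57.5
gripper_force: 67.3
```

Call:
servo_tool(translation=[[0,0,0],[0,0,0],[0,0,0]], twist=[[0,0,0],[0,0,0],[0,0,0]], claw=[0,0,0])

```text
clock: 30.35
eef_pos: [553.7, -350.8, 262.4]
tcp_rot: [[0.029, 1.0, -0.001], [0.984, -0.028, 0.175], [0.175, -0.006, -0.985]]
contact_force: [0.2, 0.4, -3.2]
gripper_width: 57.2
gripper_force: 67.3
```

```bash
python3 - <<'E'
from h import *
s=telemetry.state();print(s['eef_pos'],np.round(s['tcp_rot'],3),np.round(s['joints'],3),s['gripper_width'])
plan2([(554.5,-351,190,-1.7,10),(554.5,-351,176,-1.7,10)],0,step=40)
E
```

```text
[ 553.6625697  -350.79365175  262.4272124 ] [[ 0.029  1.    -0.001]
 [ 0.984 -0.028  0.175]
 [ 0.175 -0.006 -0.985]] [ 0.196  0.765  0.517  1.86  -0.696  0.829  1.116] 57.171231677252784
{"translation": [[-0.006, 0.001, 0.036], [-0.007, 0.0, 0.035], [-0.002, 0.0, 0.014]], "twist": [[-0.2, -0.0, 0.0], [-0.2, -0.1, 0.0], [0.0, 0.0, 0.0]], "claw": [0, 0, 0]}
end [ 554.3 -350.8  176.1]
```

Call:
servo_tool(translation=[[-0.006,0.001,0.036],[-0.007,0,0.035],[-0.002,0,0.014],[0,0,0],[0,0,0],[0,0,0],[0,0,0],[0,0,0]], twist=[[-0.2,0,0],[-0.2,0,0],[0,0,0],[0,0,0],[0,0,0],[0,0,0],[0,0,0],[0,0,0]], claw=[0,0,0,0,0,0.9,0.9,0.9])

```text
clock: 31.15
eef_pos: [555.3, -352.0, 178.7]
tcp_rot: [[0.03, 1.0, 0.01], [0.985, -0.031, 0.172], [0.172, 0.004, -0.985]]
contact_force: [0.4, 0.8, -0.1]
gripper_width: 76.7
gripper_force: 0.0
```

Call:
servo_tool(translation=[[0.005,0,-0.03],[0.008,0,-0.045],[0.003,0,-0.02],[0,0,0],[0,0,0]], twist=[[0,0,0],[0,0,0],[0,0,0],[0,0,0],[0,0,0]], claw=[0.9,1,1,1,1])

```text
clock: 31.65
eef_pos: [554.8, -352.3, 274.5]
tcp_rot: [[0.029, 1.0, 0.009], [0.984, -0.031, 0.173], [0.173, 0.004, -0.985]]
contact_force: [-0.7, 0.5, -0.4]
gripper_width: 85.3
gripper_force: 0.0
```

```bash
python3 - <<'E'
from h import *
s=telemetry.state();print(s['eef_pos'],np.round(s['tcp_rot'],3),s['gripper_width'])
t=shot('side');print('tray disc',top_circle(t,(555,-322),28,9,40),top_circle(t,(366,-230),60,8,22))
plan2([(390.3,-245.1,260,57.9,10)],1)
E
```

```text
[ 554.80172205 -352.27563385  274.46829236] [[ 0.029  1.     0.009]
 [ 0.984 -0.031  0.173]
 [ 0.173  0.004 -0.985]] 85.25082179966543
tray disc [ 555.2 -323.    19.2  555.2 -322.4   55.3   53.1    3.6  614. ] [ 367.2 -203.8   15.3  367.  -201.8   57.9   59.4    7.1  592. ]
{"translation": [[0.012, -0.021, 0.004], [0.015, -0.019, 0.004], [0.017, -0.017, 0.005], [0.019, -0.015, 0.005], [0.021, -0.012, 0.005], [0.022, -0.009, 0.006], [0.023, -0.006, 0.006], [0.024, -0.002, 0.005]], "twist": [[1.3, 0.0, -7.3], [1.3, 0.0, -7.3], [1.3, 0.0, -7.4], [1.3, 0.0, -7.3], [1.3, 0.0, -7.4], [1.3, 0.0, -7.3], [1.3, 0.1, -7.4], [1.4, 0.0, -7.3]], "claw": [1, 1, 1, 1, 1, 1, 1, 1]}
end [ 390.2 -245.1  260.4]
```

The last blank has been knocked to (367,-202), so I re-aim.

```bash
python3 - <<'E'
from h import *
t=shot('top');print(top_circle(t,(367,-202),50,8,22))
plan2([(397,-217.5,260,61.2,12)],1)
E
```

```text
[ 366.8 -199.8   14.   366.6 -199.5   58.8   56.3   88.5  386. ]
{"translation": [[0.016, -0.02, 0.004], [0.018, -0.018, 0.005], [0.02, -0.015, 0.005], [0.022, -0.012, 0.006], [0.024, -0.009, 0.006], [0.025, -0.005, 0.007], [0.025, -0.002, 0.007], [0.025, 0.002, 0.007]], "twist": [[1.5, 0.2, -7.7], [1.5, 0.2, -7.7], [1.5, 0.2, -7.7], [1.5, 0.2, -7.7], [1.5, 0.3, -7.7], [1.5, 0.2, -7.8], [1.5, 0.3, -7.7], [1.6, 0.3, -7.8]], "claw": [1, 1, 1, 1, 1, 1, 1, 1]}
end [ 396.9 -217.1  260. ]
```

Call:
servo_tool(translation=[[0.016,-0.02,0.004],[0.018,-0.018,0.005],[0.02,-0.015,0.005],[0.022,-0.012,0.006],[0.024,-0.009,0.006],[0.025,-0.005,0.007],[0.025,-0.002,0.007],[0.025,0.002,0.007],[0,0,0],[0,0,0]], twist=[[1.5,0.2,-7.7],[1.5,0.2,-7.7],[1.5,0.2,-7.7],[1.5,0.2,-7.7],[1.5,0.3,-7.7],[1.5,0.2,-7.8],[1.5,0.3,-7.7],[1.6,0.3,-7.8],[0,0,0],[0,0,0]], claw=[1,1,1,1,1,1,1,1,1,1])

```text
clock: 32.75
eef_pos: [397.1, -217.4, 260.1]
tcp_rot: [[-0.856, 0.483, -0.183], [0.472, 0.876, 0.1], [0.208, -0.001, -0.978]]
contact_force: [0.9, -1.6, 1.1]
gripper_width: 85.8
gripper_force: 0.0
```

```bash
python3 - <<'E'
from h import *
s=telemetry.state();print(s['eef_pos'],np.round(s['tcp_rot'],3),np.round(s['joints'],3))
p=shot('side');print(top_circle(p,(367,-201),45,8,22))
plan2([(397,-217.5,180,61.2,12),(397,-217.5,167.5,61.2,12)],1,step=30)
E
```

```text
[ 397.11993031 -217.38711108  260.11033482] [[-0.856  0.483 -0.183]
 [ 0.472  0.876  0.1  ]
 [ 0.208 -0.001 -0.978]] [ 0.182  0.584  0.291  2.279 -0.338  0.536  1.822]
[ 367.7 -204.5   15.2  368.1 -203.    60.    56.7   44.7  569. ]
{"translation": [[-0.005, 0.0, 0.026], [-0.005, 0.0, 0.026], [-0.006, 0.0, 0.027], [-0.003, 0.0, 0.012]], "twist": [[-0.0, 0.0, -0.0], [-0.0, 0.0, -0.1], [-0.0, 0.0, -0.0], [-0.0, 0.0, -0.0]], "claw": [1, 1, 1, 1]}
end [ 397.4 -217.8  167.3]
```

Call:
servo_tool(translation=[[-0.005,0,0.026],[-0.005,0,0.026],[-0.006,0,0.027],[-0.003,0,0.012],[0,0,0],[0,0,0],[0,0,0],[0,0,0],[0,0,0],[0,0,0]], twist=[[0,0,0],[0,0,0],[0,0,0],[0,0,0],[0,0,0],[0,0,0],[0,0,0],[0,0,0],[0,0,0],[0,0,0]], claw=[1,1,1,1,1,1,0,0,0,0])

```text
clock: 33.8
eef_pos: [397.1, -217.6, 169.1]
tcp_rot: [[-0.858, 0.482, -0.18], [0.472, 0.876, 0.098], [0.205, -0.001, -0.979]]
contact_force: [-0.3, -1.0, 12.0]
gripper_width: 57.7
gripper_force: 61.2
```

Call:
servo_tool(translation=[[0.006,0,-0.03],[0.007,0,-0.035],[0.009,0,-0.045],[0,0,0],[0,0,0]], twist=[[0,0,0],[0,0,0],[0,0,0],[0,0,0],[0,0,0]], claw=[0,0,0,0,0])

```text
clock: 34.3
eef_pos: [398.3, -217.6, 281.0]
tcp_rot: [[-0.858, 0.481, -0.179], [0.471, 0.877, 0.098], [0.204, -0.0, -0.979]]
contact_force: [-0.4, -1.0, -4.0]
gripper_width: 57.5
gripper_force: 67.7
```

```bash
python3 - <<'E'
from h import *
s=telemetry.state();print(s['eef_pos'],s['gripper_width'])
plan2([(552.5,-425,265,-1.7,12)],0)
E
```

```text
[ 398.26081068 -217.63253618  281.0478019 ] 57.50181520772925
{"translation": [[-0.029, -0.013, -0.004], [-0.031, -0.009, -0.004], [-0.032, -0.005, -0.005], [-0.032, -0.001, -0.005], [-0.032, 0.004, -0.004], [-0.031, 0.008, -0.005], [-0.029, 0.012, -0.004], [-0.028, 0.016, -0.004]], "twist": [[-1.6, 0.0, 7.7], [-1.6, 0.0, 7.7], [-1.6, 0.0, 7.7], [-1.6, 0.0, 7.7], [-1.6, 0.1, 7.7], [-1.6, 0.0, 7.7], [-1.7, 0.1, 7.7], [-1.6, 0.0, 7.7]], "claw": [0, 0, 0, 0, 0, 0, 0, 0]}
end [ 552.  -425.1  265.3]
```

Call:
servo_tool(translation=[[-0.029,-0.013,-0.004],[-0.031,-0.009,-0.004],[-0.032,-0.005,-0.005],[-0.032,-0.001,-0.005],[-0.032,0.004,-0.004],[-0.031,0.008,-0.005],[-0.029,0.012,-0.004],[-0.028,0.016,-0.004],[0,0,0],[0,0,0]], twist=[[-1.6,0,7.7],[-1.6,0,7.7],[-1.6,0,7.7],[-1.6,0,7.7],[-1.6,0.1,7.7],[-1.6,0,7.7],[-1.7,0.1,7.7],[-1.6,0,7.7],[0,0,0],[0,0,0]], claw=[0,0,0,0,0,0,0,0,0,0])

```text
clock: 35.3
eef_pos: [551.0, -425.5, 260.8]
tcp_rot: [[0.031, 1.0, -0.0], [0.977, -0.03, 0.21], [0.209, -0.007, -0.978]]
contact_force: [-0.0, 0.5, -2.8]
gripper_width: 57.3
gripper_force: 67.5
```

```bash
python3 - <<'E'
from h import *
s=telemetry.state();print(s['eef_pos'],np.round(s['tcp_rot'],3),np.round(s['joints'],3),s['gripper_width'])
plan2([(552.5,-425,190,-1.7,12),(552.5,-425,175,-1.7,12)],0,step=40)
E
```

```text
[ 551.01803708 -425.47178     260.81790759] [[ 0.031  1.    -0.   ]
 [ 0.977 -0.03   0.21 ]
 [ 0.209 -0.007 -0.978]] [ 0.296  0.817  0.541  1.748 -0.696  0.939  1.184] 57.259352527048904
{"translation": [[-0.007, 0.001, 0.035], [-0.007, 0.001, 0.034], [-0.003, -0.0, 0.015]], "twist": [[-0.2, -0.0, -0.0], [-0.2, -0.1, -0.1], [0.0, 0.0, 0.0]], "claw": [0, 0, 0]}
end [ 552.7 -424.6  175.1]
```

Call:
servo_tool(translation=[[-0.007,0.001,0.035],[-0.007,0.001,0.034],[-0.003,0,0.015],[0,0,0],[0,0,0],[0,0,0],[0,0,0],[0,0,0]], twist=[[-0.2,0,0],[-0.2,0,0],[0,0,0],[0,0,0],[0,0,0],[0,0,0],[0,0,0],[0,0,0]], claw=[0,0,0,0,0,0.9,0.9,0.9])

```text
clock: 36.1
eef_pos: [553.8, -425.0, 179.0]
tcp_rot: [[0.03, 0.999, 0.011], [0.978, -0.032, 0.207], [0.207, 0.005, -0.978]]
contact_force: [0.5, 0.2, 0.0]
gripper_width: 77.0
gripper_force: 0.0
```

Call:
servo_tool(translation=[[0.006,0,-0.03],[0.009,0,-0.045],[0.009,0,-0.045],[0,0,0],[0,0,0]], twist=[[0,0,0],[0,0,0],[0,0,0],[0,0,0],[0,0,0]], claw=[0.9,1,1,1,1])

```text
clock: 36.6
eef_pos: [553.2, -426.3, 302.0]
tcp_rot: [[0.03, 0.999, 0.013], [0.978, -0.032, 0.206], [0.207, 0.006, -0.978]]
contact_force: [0.1, 0.1, -0.6]
gripper_width: 85.6
gripper_force: 0.0
```

```bash
python3 - <<'E'
from h import *
s=telemetry.state();print(s['eef_pos'],np.round(s['tcp_rot'],3),s['gripper_width'])
t=shot('side');
for q in((556,-252),(555,-322),(552.5,-392)): print('tray disc',top_circle(t,q,28,9,40))
T=shot('top','t3.png')
print('tube',top_circle(T,(630,111),24,5,76))
for p in(T,t): print('bar',top_circle(p,(462,420),80,48,75),'fl',top_circle(p,(462,420),60,18,32))
px=np.asarray(T['pixels']).astype(int);c=cloud(T);m=(np.hypot(c[...,0]-616,c[...,1]+58)<32)&(px[...,0]-px[...,2]>50)
for p in(T,t):
    px=np.asarray(p['pixels']).astype(int);c=cloud(p);m=(np.hypot(c[...,0]-616,c[...,1]+58)<32)&(px[...,0]-px[...,2]>40)
    v,u=np.nonzero(m);P=np.array([at_z(p,a,b,29) for a,b in zip(u,v)]);ctr=P[:,:2].mean(0);d=P[:,:2]-ctr
    q=(d[:,0]+1j*d[:,1]);print('cross',len(P),ctr,np.degrees(np.angle((q**4/np.abs(q)**2).sum()))/4)
plan2([(555,-150,330,20,0),(462,420,330,42,0)],1)
im=cv2.imread('pics/t3.png')[145:195,275:325];cv2.imwrite('pics/c3.png',cv2.resize(im,None,fx=8,fy=8,interpolation=cv2.INTER_CUBIC))
E
```

```text
[ 553.22810943 -426.3225233   301.96074732] [[ 0.03   0.999  0.013]
 [ 0.978 -0.032  0.206]
 [ 0.207  0.006 -0.978]] 85.56155198779831
tray disc [ 555.4 -252.8   19.2  555.8 -252.3   55.    54.    36.9  511. ]
tray disc [ 556.4 -338.5   19.4  561.5 -334.6   33.4   31.1   74.9   84. ]
tray disc [ 552.4 -390.1   19.4  553.  -387.9   46.3   55.2   81.5  697. ]
tube [629.9 111.1  68.  629.4 110.9  45.1  46.8  45.  260. ]
bar [463.1 420.7  58.5 463.3 421.9  19.1  58.7  43.8 184. ] fl [462.3 418.   23.7 463.6 420.8  72.3  69.2  21.7 400. ]
bar [462.  416.8  57.7 461.7 419.7  19.1  61.9  44.1 101. ] fl [458.8 406.8  24.9 461.9 413.3  57.9  71.4  85.7 157. ]
cross 161 [616.91106932 -58.84237812] -0.7814015798207665
cross 139 [614.93191608 -58.46864813] 0.1380732986727759
{"translation": [[0.039, -0.001, 0.004], [0.04, 0.001, 0.003], [0.039, 0.003, 0.002], [0.039, 0.006, 0.0], [0.039, 0.008, -0.001], [0.039, 0.01, -0.002], [0.038, 0.011, -0.003], [0.044, 0.008, -0.0], [0.043, 0.01, -0.0], [0.043, 0.011, -0.0]], "twist": [[0.4, -1.7, -3.1], [0.3, -1.7, -3.1], [0.4, -1.7, -3.1], [0.3, -1.7, -3.1], [0.4, -1.7, -3.1], [0.3, -1.7, -3.1], [0.4, -1.7, -3.1], [-0.0, 0.0, -1.7], [-0.0, 0.0, -1.7], [-0.0, -0.0, -1.7]], "claw": [1, 1, 1, 1, 1, 1, 1, 1, 1, 1]}
{"translation": [[0.043, 0.012, -0.0], [0.042, 0.013, -0.0], [0.042, 0.015, -0.0], [0.041, 0.016, -0.0], [0.041, 0.017, -0.0], [0.041, 0.018, -0.0], [0.04, 0.02, -0.0], [0.039, 0.021, -0.0], [0.039, 0.022, -0.0], [0.038, 0.022, -0.0]], "twist": [[-0.0, -0.0, -1.7], [-0.0, -0.0, -1.7], [-0.0, -0.0, -1.7], [-0.0, -0.0, -1.7], [-0.0, -0.0, -1.7], [-0.0, -0.0, -1.7], [-0.0, -0.0, -1.7], [-0.0, -0.0, -1.7], [-0.0, -0.0, -1.6], [-0.0, -0.0, -1.7]], "claw": [1, 1, 1, 1, 1, 1, 1, 1, 1, 1]}
end [461.6 420.2 329.6]
```

View pics/c3.png

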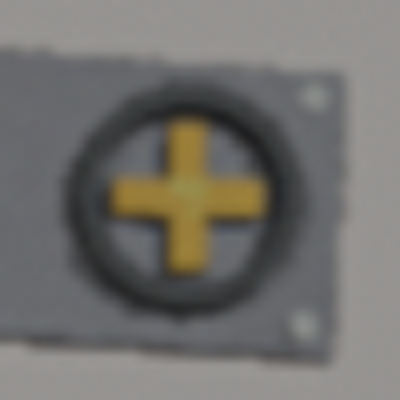

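The cross at (188,195) in the crop lies along the world axes, about 0 ± 1° mod 90. Next I pick up the knob.

Call:
servo_tool(translation=[[0.039,-0.001,0.004],[0.04,0.001,0.003],[0.039,0.003,0.002],[0.039,0.006,0.0],[0.039,0.008,-0.001],[0.039,0.01,-0.002],[0.038,0.011,-0.003],[0.044,0.008,0],[0.043,0.01,0],[0.043,0.011,0]], twist=[[0.4,-1.7,-3.1],[0.3,-1.7,-3.1],[0.4,-1.7,-3.1],[0.3,-1.7,-3.1],[0.4,-1.7,-3.1],[0.3,-1.7,-3.1],[0.4,-1.7,-3.1],[0,0,-1.7],[0,0,-1.7],[0,0,-1.7]], claw=[1,1,1,1,1,1,1,1,1,1])

```text
clock: 37.7
eef_pos: [532.9, -16.7, 328.8]
tcp_rot: [[-0.425, 0.905, -0.002], [0.905, 0.425, -0.002], [-0.001, -0.003, -1.0]]
contact_force: [1.2, 0.4, -0.3]
gripper_width: 85.4
gripper_force: 0.0
```

Call:
servo_tool(translation=[[0.043,0.012,0],[0.042,0.013,0],[0.042,0.015,0],[0.041,0.016,0],[0.041,0.017,0],[0.041,0.018,0],[0.04,0.02,0],[0.039,0.021,0],[0.039,0.022,0],[0.038,0.022,0]], twist=[[0,0,-1.7],[0,0,-1.7],[0,0,-1.7],[0,0,-1.7],[0,0,-1.7],[0,0,-1.7],[0,0,-1.7],[0,0,-1.7],[0,0,-1.6],[0,0,-1.7]], claw=[1,1,1,1,1,1,1,1,1,1])

```text
clock: 38.7
eef_pos: [461.0, 421.6, 327.9]
tcp_rot: [[-0.67, 0.742, -0.002], [0.742, 0.67, -0.003], [-0.001, -0.004, -1.0]]
contact_force: [1.3, 0.7, 0.1]
gripper_width: 85.8
gripper_force: 0.0
```

Call:
servo_tool(translation=[[0,0,0],[0,0,0],[0,0,0]], twist=[[0,0,0],[0,0,0],[0,0,0]], claw=[1,1,1])

```text
clock: 39.0
eef_pos: [462.2, 418.4, 328.5]
tcp_rot: [[-0.668, 0.744, -0.001], [0.744, 0.668, -0.003], [-0.002, -0.003, -1.0]]
contact_force: [0.7, -0.5, 0.4]
gripper_width: 85.1
gripper_force: 0.0
```

```bash
python3 - <<'E'
from h import *
s=telemetry.state();print(s['eef_pos'],np.round(s['tcp_rot'],3),np.round(s['joints'],3))
t=shot('side');
for q in((556,-252),(555,-322),(552.5,-392)): print('tray disc',top_circle(t,q,28,9,40))
print('bar',top_circle(t,(462,420),60,45,75),'fl',top_circle(t,(462,420),60,18,32))
plan2([(462,420,240,44,0),(462,420,200,44,0)],1)
E
```

```text
[462.21227622 418.39140948 328.53902866] [[-0.668  0.744 -0.001]
 [ 0.744  0.668 -0.003]
 [-0.002 -0.003 -1.   ]] [-1.208  0.639  0.594  1.932 -0.521  0.731  0.425]
tray disc [ 555.3 -252.8   19.2  555.1 -252.6   54.3   54.4   73.   512. ]
tray disc [ 555.  -323.1   19.4  555.6 -322.5   55.    53.3   23.   605. ]
tray disc [ 552.4 -390.1   19.3  553.1 -387.6   46.7   54.9   78.8  699. ]
bar [462.1 416.4  56.  461.6 420.6  22.7  62.1  40.2 118. ] fl [458.2 407.2  24.8 461.6 415.3  64.3  71.   81.  155. ]
{"translation": [[0.001, 0.001, 0.044], [0.001, 0.0, 0.045], [-0.0, 0.0, 0.04]], "twist": [[-0.1, 0.0, -1.1], [-0.1, 0.1, -1.1], [0.0, -0.0, 0.0]], "claw": [1, 1, 1]}
end [461.8 420.1 199.8]
```

Call:
servo_tool(translation=[[0.001,0.001,0.044],[0.001,0,0.045],[0,0,0.03],[0,0,0.01],[0,0,0],[0,0,0],[0,0,0],[0,0,0],[0,0,0],[0,0,0]], twist=[[-0.1,0,-1.1],[-0.1,0.1,-1.1],[0,0,0],[0,0,0],[0,0,0],[0,0,0],[0,0,0],[0,0,0],[0,0,0],[0,0,0]], claw=[1,1,1,1,0,0,0,0,0,0], newtons=60)

```text
clock: 40.05
eef_pos: [461.7, 422.2, 201.6]
tcp_rot: [[-0.697, 0.717, 0.002], [0.717, 0.697, 0.004], [0.001, 0.004, -1.0]]
contact_force: [-0.5, -0.0, 7.4]
gripper_width: 17.2
gripper_force: 58.5
```

Call:
servo_tool(translation=[[0,0,0],[0,0,-0.02],[0,0,-0.04],[0,0,-0.05],[0,0,0],[0,0,0]], twist=[[0,0,0],[0,0,0],[0,0,0],[0,0,0],[0,0,0],[0,0,0]], claw=[0,0,0,0,0,0])

```text
clock: 40.65
eef_pos: [461.0, 421.9, 311.3]
tcp_rot: [[-0.698, 0.717, 0.002], [0.717, 0.698, 0.004], [0.002, 0.004, -1.0]]
contact_force: [-0.5, 0.5, -4.8]
gripper_width: 17.0
gripper_force: 59.7
```

```bash
python3 - <<'E'
from h import *
s=telemetry.state();print(s['eef_pos'],psi(),np.round(s['joints'],3),s['gripper_width'],s['gripper_force'])
plan2([(530,250,310,30,0),(616,-58.8,310,0,0)],0)
E
```

```text
[460.9537998  421.90798268 311.26040091] 44.22827351059596 [-1.193  0.657  0.565  1.942 -0.541  0.692  0.476] 16.969355759027998 59.695483446121216
{"translation": [[-0.034, -0.014, 0.0], [-0.035, -0.012, 0.0], [-0.036, -0.011, 0.0], [-0.036, -0.009, 0.0], [-0.036, -0.007, 0.001], [-0.039, -0.01, -0.0], [-0.039, -0.007, -0.0], [-0.04, -0.005, -0.0], [-0.04, -0.002, -0.0], [-0.04, 0.0, -0.0]], "twist": [[0.0, -0.0, 2.8], [0.1, -0.0, 2.9], [0.0, -0.0, 2.8], [0.1, -0.1, 2.9], [0.0, -0.0, 2.8], [0.0, -0.0, 3.8], [0.0, -0.0, 3.7], [0.0, -0.0, 3.8], [0.0, -0.0, 3.7], [0.0, -0.0, 3.8]], "claw": [0, 0, 0, 0, 0, 0, 0, 0, 0, 0]}
{"translation": [[-0.04, 0.003, -0.0], [-0.04, 0.006, -0.0], [-0.039, 0.008, -0.0]], "twist": [[0.0, -0.0, 3.7], [0.0, -0.0, 3.8], [0.0, -0.0, 3.7]], "claw": [0, 0, 0]}
end [616.3 -58.7 309.7]
```

Call:
servo_tool(translation=[[-0.034,-0.014,0.0],[-0.035,-0.012,0.0],[-0.036,-0.011,0.0],[-0.036,-0.009,0.0],[-0.036,-0.007,0.001],[-0.039,-0.01,0],[-0.039,-0.007,0],[-0.04,-0.005,0],[-0.04,-0.002,0],[-0.04,0.0,0]], twist=[[0,0,2.8],[0.1,0,2.9],[0,0,2.8],[0.1,-0.1,2.9],[0,0,2.8],[0,0,3.8],[0,0,3.7],[0,0,3.8],[0,0,3.7],[0,0,3.8]], claw=[0,0,0,0,0,0,0,0,0,0])

```text
clock: 41.65
eef_pos: [583.5, 55.5, 307.6]
tcp_rot: [[-0.192, 0.981, -0.004], [0.981, 0.192, -0.002], [-0.001, -0.004, -1.0]]
contact_force: [0.8, 0.2, -3.4]
gripper_width: 17.4
gripper_force: 59.4
```

Call:
servo_tool(translation=[[-0.04,0.003,0],[-0.04,0.006,0],[-0.039,0.008,0],[0,0,0],[0,0,0],[0,0,0]], twist=[[0,0,3.7],[0,0,3.8],[0,0,3.7],[0,0,0],[0,0,0],[0,0,0]], claw=[0,0,0,0,0,0])

```text
clock: 42.25
eef_pos: [615.8, -57.9, 308.0]
tcp_rot: [[-0.001, 1.0, -0.004], [1.0, 0.001, -0.0], [-0.0, -0.004, -1.0]]
contact_force: [0.4, 0.8, -3.7]
gripper_width: 17.1
gripper_force: 59.6
```

```bash
python3 - <<'E'
from h import *
s=telemetry.state();print(s['eef_pos'],psi(),np.round(s['tcp_rot'],3),s['gripper_width'],s['contact_force'])
p=shot('side')
for t in('knob_flange','knob_mid','socket_rim'):
    for r in finder.place_of(p,t)[:2]: print(t,np.round(r['centre'],1),round(r['p'],2))
print('exp flange',proj(p,[616,-58.7,s['eef_pos'][2]-201.5+16]))
u,v=proj(p,[616,-58.7,95]);u,v=int(u),int(v);im=p['pixels'][v-45:v+55,u-60:u+60]
cv2.imwrite('pics/k1.png',cv2.cvtColor(cv2.resize(im,None,fx=6,fy=6,interpolation=cv2.INTER_CUBIC)[:600],cv2.COLOR_RGB2BGR))
c=cloud(p);X=s['eef_pos']
m=(np.hypot(c[...,0]-X[0],c[...,1]-X[1])<50)&(abs(c[...,2]-(X[2]-201.5+20))<5)
print('flange cloud x',c[m][:,0].min(),c[m][:,0].max(),c[m][:,1].min(),c[m][:,1].max())
plan2([(616,-58.7,245,0,0)],0)
E
```

```text
[615.77760101 -57.89980074 308.03044243] 0.06608266975743766 [[-0.001  1.    -0.004]
 [ 1.     0.001 -0.   ]
 [-0.    -0.004 -1.   ]] 17.056959006804327 [ 0.35091584  0.77918001 -3.71955573]
knob_flange [299.  201.7] 0.87
knob_flange [387.7 327.8] 0.48
knob_mid [297.9 196.9] 0.56
socket_rim [295.3 226.9] 0.87
socket_rim [299.4 198.7] 0.41
exp flange (np.float64(299.66750756438967), np.float64(201.18057841786015))
flange cloud x 577.5317063399842 650.5240377433763 -96.20378196700062 -32.09081129375568
{"translation": [[-0.0, -0.0, 0.032], [-0.001, -0.0, 0.032]], "twist": [[-0.0, 0.0, 0.0], [-0.1, 0.0, 0.1]], "claw": [0, 0]}
end [616.1 -58.9 245.1]
```

View pics/k1.png

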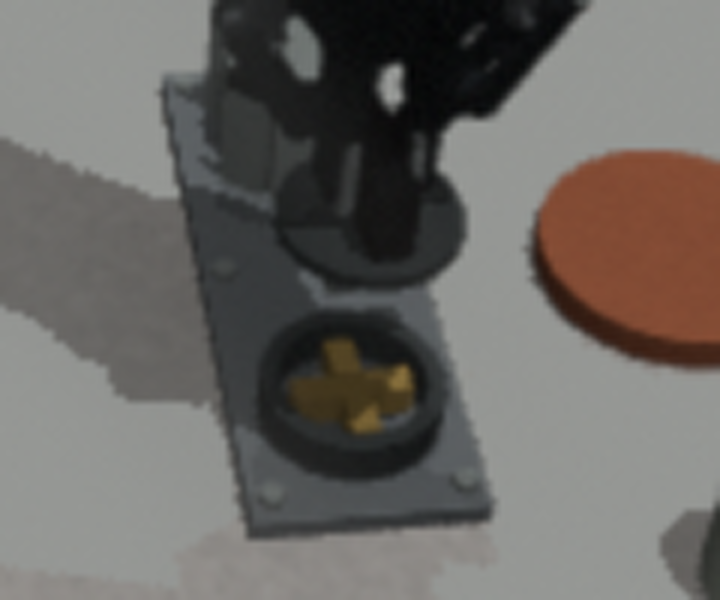

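The flange sits over the socket at about (370,235), the socket at (352,395). Lowering.

Call:
servo_tool(translation=[[-0.001,0.001,0.03],[0,0,0.03],[0,0,0.006],[0,0,0.004],[0,0,0],[0,0,0]], twist=[[0,0,0],[0,0,0],[0,0,0],[0,0,0],[0,0,0],[0,0,0]], claw=[0,0,0,0,0,0])

```text
clock: 43.05
eef_pos: [617.6, -60.3, 240.6]
tcp_rot: [[0.0, 1.0, 0.001], [1.0, -0.0, -0.001], [-0.001, 0.001, -1.0]]
contact_force: [0.3, 0.4, -3.3]
gripper_width: 17.2
gripper_force: 59.3
```

Call:
servo_tool(translation=[[0.001,-0.001,0.003],[0,0,0.003],[0,0,0.003],[0,0,0.002],[0,0,0],[0,0,0]], twist=[[0,0,0],[0,0,0],[0,0,0],[0,0,0],[0,0,0],[0,0,0]], claw=[0,0,0,0,0,0])

```text
clock: 43.65
eef_pos: [616.3, -59.2, 228.4]
tcp_rot: [[0.0, 1.0, -0.001], [1.0, -0.0, -0.001], [-0.001, -0.001, -1.0]]
contact_force: [1.0, 0.5, -3.7]
gripper_width: 16.8
gripper_force: 59.4
```

Call:
servo_tool(translation=[[0,0,0.002],[0,0,0.002],[0,0,0.002],[0,0,0],[0,0,0]], twist=[[0,0,0],[0,0,0],[0,0,0],[0,0,0],[0,0,0]], claw=[0,0,0,0,0])

```text
clock: 44.15
eef_pos: [616.2, -59.2, 222.3]
tcp_rot: [[0.0, 1.0, -0.001], [1.0, -0.0, -0.001], [-0.001, -0.001, -1.0]]
contact_force: [1.0, 0.6, -3.9]
gripper_width: 16.9
gripper_force: 59.4
```

Call:
servo_tool(translation=[[0,0,0.001],[0,0,0.001],[0,0,0.001],[0,0,0],[0,0,0]], twist=[[0,0,0],[0,0,0],[0,0,0],[0,0,0],[0,0,0]], claw=[0,0,0,0,0])

```text
clock: 44.65
eef_pos: [616.3, -59.3, 219.6]
tcp_rot: [[0.0, 1.0, -0.001], [1.0, -0.0, -0.001], [-0.001, -0.001, -1.0]]
contact_force: [0.9, 0.5, 0.3]
gripper_width: 17.1
gripper_force: 59.8
```

The weight now rests on the rim, so I release and retreat.

Call:
servo_tool(translation=[[0,0,0],[0,0,0],[0,0,0],[0,0,0],[0,0,0],[0,0,-0.03],[0,0,-0.04],[0,0,-0.05],[0,-0.04,0],[0,-0.04,0]], twist=[[0,0,0],[0,0,0],[0,0,0],[0,0,0],[0,0,0],[0,0,0],[0,0,0],[0,0,0],[0,0,0],[0,0,0]], claw=[0.3,0.4,0.5,0.5,0.5,0.5,0.5,0.5,0.5,0.5])

```text
clock: 45.65
eef_pos: [536.0, -59.2, 340.8]
tcp_rot: [[-0.001, 1.0, 0.002], [1.0, 0.001, -0.002], [-0.002, 0.002, -1.0]]
contact_force: [-0.1, -0.0, 1.0]
gripper_width: 43.0
gripper_force: 0.0
```

Call:
servo_tool(translation=[[0,-0.04,0],[0,-0.02,0],[0,0,0],[0,0,0],[0,0,0]], twist=[[0,0,0],[0,0,0],[0,0,0],[0,0,0],[0,0,0]], claw=[0.5,0.5,0.5,0.5,0.5])

```text
clock: 46.15
eef_pos: [477.4, -59.0, 339.7]
tcp_rot: [[-0.0, 1.0, 0.0], [1.0, 0.0, -0.002], [-0.002, 0.0, -1.0]]
contact_force: [0.1, 0.4, -0.7]
gripper_width: 42.9
gripper_force: 0.0
```

```bash
python3 - <<'E'
from h import *
s=telemetry.state();print(s['clock'],s['eef_pos'],s['gripper_width'],s['contact_force'])
T=shot('top','t4.png');t=shot('side','s4.png')
for p in(T,t):
    print('bar',top_circle(p,(616,-59),45,70,90),'fl',top_circle(p,(616,-59),45,36,50))
    print('tube',top_circle(p,(630,111),24,5,76))
    for q in((556,-252),(555,-322),(552.5,-392)): print('tray disc',top_circle(p,q,28,9,40))
E
```

```text
46.15 [477.38437328 -59.02542577 339.73169265] 42.93218664291497 [ 0.13737973  0.39660078 -0.65381322]
bar [614.4 -59.7  77.3 614.5 -60.   59.8  17.2  89.7 162. ] fl [612.6 -57.3  42.  615.4 -58.8  72.7  72.   88.8 400. ]
tube [630.2 111.   67.8 629.9 111.4  45.2  46.5  41.9 259. ]
tray disc [ 559.2 -253.8   18.1  560.1 -253.6   53.4   44.9   64.   269. ]
tray disc [ 554.7 -321.1   17.9  555.1 -322.4   54.5   53.    89.7  330. ]
tray disc [ 552.4 -391.4   18.1  552.6 -391.5   54.    53.5   20.3  314. ]
bar [613.7 -65.   77.9 615.1 -61.9  58.7  18.4  89.8 162. ] fl [611.  -68.9  42.8 614.7 -63.5  71.4  71.5  75.  391. ]
tube [630.6 111.8  69.2 630.4 111.7  44.5  44.3  76.4 146. ]
tray disc [ 555.4 -252.7   19.3  555.6 -252.3   54.7   54.3   37.   506. ]
tray disc [ 554.9 -323.1   19.3  554.9 -322.9   53.1   55.2   80.7  611. ]
tray disc [ 552.3 -390.    19.4  553.2 -387.7   46.4   55.2   77.6  697. ]
```

View pics/s4.png

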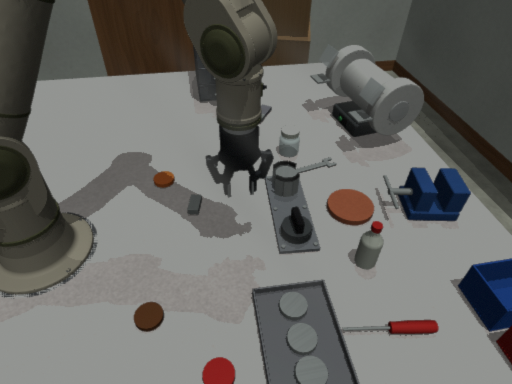

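The side view shows the knob home at (296,226), its flange top at 42 mm, which means it is on the rim. The tube is loaded at (286,178) and the three spare blanks lie flat in the tray at (293,304), (302,337) and (312,373). I'm handing it in.

```bash
python3 -c "
from h import *
print(sign_off())"
```

```text
the job is handed in; nothing more can be done
None
```

I handed the job in at about 46 s, with four blanks flat in the tube up to the mark, the three left over flat in the tray and the knob home with its flange on the rim; I have not seen the judge's result.

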